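# Take a solenoid valve off the tester's T-track

## Robot

A 6-joint arm with a two-finger parallel gripper is mounted at the origin on the work surface. World frame = base frame: x ahead of the robot, y to its left, z up, the work surface at z = 0. Lengths are in mm, angles in degrees, forces in N, time in s.
With the tool pointing down it reaches from about 300 to 850 mm from the base axis. Payload 4.2 kg.
Tool frame: the origin (TCP) lies at the very end of the fingers, on their centre line; the grasp point (between the pads) lies 19 mm behind it (env.grip_point_offset is the distance from the TCP to the grasp point, in mm); z points along the fingers, y is the line along which they close (so a half turn about z gives the same grasp; the last joint's range is limited). The gripper opens to 91 mm and grips with 3 to 60 N. Pads are 32 mm wide; open, the fingers measure 118 mm over their backs; the gripper's body (76 mm by 178 mm) begins 60 mm behind the grasp point.
Start: joints at [-67.437, 18.312, 89.639, -0, 72.044, -1.146], TCP at [231.209, -526.488, 182.376] pointing down, gripper open.
Joint ranges: [-177.97, 177.97], [-48.28, 115.42], [12.27, 149.76], [-77.06, 257.06], [2.81, 150.46], [-146.56, 146.56]. Speed limits (degrees/s): [147.25, 147.25, 180, 180, 180, 180].

## Interface

Orientations are given as [roll, pitch, yaw] about the fixed x, y, z axes, in that order (R = Rz(yaw) Ry(pitch) Rx(roll)).
In Python, from workcell import env gives the robot as it stands. The module is installed in compiled form; this text tells all that it offers.
- The arm moves only by the tool arm_command, never from a script. Its argument "rows" is a list of rows, each an object with "delta_pos": the shift along the tool's x, y, z in mm, a list of three; "roll": the turn about the tool's z in units of 5 degrees (1.0 is 5 degrees); "jaw": the opening in per cent of the stroke, from 0 (shut) to 100 (fully open). A call has 1 to 20 rows; each row is the pose to reach, as a shift and turn from the pose commanded when the call began, along the tool's axes at that moment; what a row does not reach only later rows make up. A row lasts 1/12 s, in which the tool goes at most 41.7 mm and 7.16 degrees, less where a joint would pass 70% of its speed; a pose out of reach is approached as far as the arm can. A call with a gripper value outside its range is refused whole. The fingers move at their own pace and stop on an object; "squeeze" is the grip in N (left out, the last holds). Time passes only in rows, so rows that repeat a pose let the fingers close. It gives the time, the measured TCP pose, the force, the opening and the grip force at its end, in the units of the state.
- env.state(): the state, without advancing time (a new reading comes with each control period).
- env.grab_frame(name): name is "scene" or "top" or "wrist"; returns a dict with "img" (400x640x3 uint8, blue, green, red), "z_map" (400x640 float32, mm along the optical axis (not along the pixel's ray), 0 where there is no reading), "fov_y" (degrees; the focal length in pixels is half the picture's height over the tangent of half this angle, whatever the lens; pixels are square), "cx", "cy" (the principal point, pixels), "R" (3x3) and "t" (3): a world point X has camera coordinates R X + t; the wrist camera has in their place "T_tool_cam" (4x4, takes a point from camera to tool coordinates, whose origin is the TCP and whose axes are the flange's). Camera axes: x right, y down, z forward; pixel columns grow to the right and rows downward; lengths in mm; the calibration is good to about 2 mm. A picture is of the moment at which its call begins: read the wrist's pose just before it.
- env.job_done(): hands the job in; it is judged then, once.
The state is a dict: "time_s": time; "qpos": joint angles; "qvel": joint speeds; "effort": joint torques, N m; "ee_pos": TCP position; "ee_rot": TCP orientation; "force": force on the tool from outside, world axes, zero at the start; "torque": the same for the moment, N m; "gripper_width": finger opening in mm; "gripper_force": force on a finger pad.
Only numpy, scipy, OpenCV 4.12 (cv2) and the standard library are available. Lean on these libraries where they do the work, as an engineer would, in place of code of your own. Each camera call takes 0.05 s, during which the arm holds its last target. There are 200 camera calls.

## Task

Take the solenoid valve with the orange coil off the sloped tester: push the yellow wedge in behind the red handle of the spring bolt so that it stays open on its own, slide the valve along its track and out of the open end, and stand it upright on the blue mat without dropping it. Leave the wedge in place for the next valve, leave the valve with the blue coil on the track, and leave everything else on the bench where it is.

Things in the scene. Friction and masses are not known exactly. Their poses are not given: they have to be found in the camera images.
- track: T-track on the tester's face, which leans 30 degrees from level, down to the robot. Origin on the face, on the track's centre line, mid-width of the tester. x points up the slope, y along the track to its open end, z square out of the face. Face: z=0, x=-105 to 80, y=-200 to 200. Track 46 wide, closed end at y=-175, open end at y=88, then bare face
- track_end (a point): Centre of the track's open end, on top of its two lips, 16 out from the face (axes as track). The lips hold a valve's T-foot: it can be lifted only when the whole foot is past this end, that is with the coil's centre 22 or more beyond it along y
- lamp_bar (a point): Centre of a lamp bar that runs level above the whole face: 400 long, 30 deep, 18 thick, in the track's frame at x=76, z=116, on a flat bracket at either end (x=57 to 79, y=+/-197). It is in the way of a hand that comes straight down on a valve, but not of one that comes square to the face. All else of the tester is lower
- catch (a joint): Spring bolt across the track's open end, metres: 0 shut, grows as it slides down the slope (-x of the track), at most 0.022. Shut, its 10 mm square nose (track frame y=90 to 100, z=13 to 23, tip at x=-9) stops a valve's plate; at 0.009 or more the plate passes. The spring pushes it shut with 3 N at 0 and 6 N at 0.012; it never stays open by itself
- catch_handle (a point): Centre of the bolt's red handle, a plate 7 (x) x 66 (y) x 26 (z), in the track's frame at x=-65.5, y=126, z=17 when shut, reaching y=87 to 153; it moves with the bolt. Wedged, it stands 12 further down the slope
- gap_mouth (a point): Mouth of the gap in which the wedge goes, fixed on the face (z=0), axes as track; in that frame x=-56, y=150. Up the slope of it is the grey guide block (side at x=-50, from y=80 to 150, 29 high, corner bevelled 5 x 10 at the mouth), down the slope the handle (inner side at x=-62 when shut), so the gap is 12 wide; open at the top and at this end, it ends at the bolt's shaft at y=100
- wedge_mid (a point): Centre of the yellow plastic wedge lying on the bench, 90 long, 24 wide, 26 high, 60 g. x points to its thin tip, z up. Side y=+12 is straight all along; side y=-12 is straight from the tail to x=11, then slants in to the tip (at x=45, 4 wide, y=8 to 12). It goes in lying on the face, tip first along -y of the track, straight side along the guide block, until the tip meets the shaft
- valve_coil (a point): Centre of the orange coil, a block 34 x 30 x 36 (z up the valve; axes as track while on it), 58 out from the face on the track. Underside of the valve's T-foot (24 x 44 x 6.5) 55 below it along z, plate 32 x 44 at 34 to 42 below, brass nut up to 25 above, plug out to x=-30. About 260 g; it slides on the track with light friction
- valve2_coil (a point): Centre of the blue coil of a second valve of the same shape on the track, further from the open end; it stays on the track where it is
- mat: Thin blue mat fixed on the bench, 130 (x) x 190 (y), 3 high. Origin under its centre, z up
- relay_mid (a point): Centre of a small black relay standing on the mat, 28 x 28 x 30 high
- can_mid (a point): Centre of a tall spray can, white with a red band, 53 across, 190 high, standing on the bench
- screwdriver_mid (a point): Middle of a screwdriver with an orange handle lying on the bench, 150 long along its x, 26 thick
- connector_mid (a point): Centre of a grey plastic connector on the bench, 53 x 34 x 24
- spool_mid (a point): Centre of a solder spool standing on the bench, 54 across, 34 high
- ecu_mid (a point): Centre of a finned aluminium engine control unit, 162 x 160 x 38, on the bench
- meter_mid (a point): Centre of a red multimeter lying on the bench, 150 x 78 x 46

How it is judged:
By the outcome, as a careful person would: the job done as asked, in the order asked, and still so for the second after the job is handed in, with the robot touching nothing.
It also fails if it takes over 54 s, if anything falls off the work surface, if the arm or the gripper's body presses on something with over 40 N, if the wrist force passes 120 N, or if a joint passes its speed limit or range.

## Working session

There is one attempt and no reset: what is moved stays moved. The work goes in short steps, Python scripts to look and compute and a tool call to move; the robot and the scene stay as the last step left them, time stands still between calls to the robot, and variables do not carry over. Pictures are saved under pics/ and viewed, at most 10 in all, crops included, and the job is handed in when it is done.

Besides the shell and the picture viewer there is one more tool, called by a JSON object that holds its "name" and its "arguments", one argument or row to a line. arm_command: Moves the arm, as the interface text tells. Its arguments: {"type":"object","properties":{"rows":{"type":"array"},"squeeze":{"type":"number"}},"required":["rows"]}

```bash
mkdir -p pics; cat > h.py <<'E'
import numpy as np, cv2
from scipy.spatial.transform import Rotation as Ro
from workcell import env
def grab(n,save=None):
    s=env.state(); f=env.grab_frame(n); f['s']=s
    if save: cv2.imwrite('pics/'+save,f['img'])
    if 'R' not in f:
        T=np.array(f['T_tool_cam']); Rt=Ro.from_euler('xyz',s['ee_rot'],degrees=True).as_matrix()
        Rwc=Rt@T[:3,:3]; twc=Rt@T[:3,3]+np.array(s['ee_pos'])
        f['R']=Rwc.T; f['t']=-Rwc.T@twc
    f['R']=np.array(f['R']);f['t']=np.array(f['t'])
    f['f']=200/np.tan(np.radians(f['fov_y'])/2)
    return f
def cloud(f):
    z=f['z_map']; v,u=np.mgrid[0:400,0:640]
    C=np.stack([(u-f['cx'])/f['f']*z,(v-f['cy'])/f['f']*z,z],-1)
    W=(C-f['t'])@f['R']; W[z==0]=np.nan
    return W
def proj(f,X):
    c=np.atleast_2d(X)@f['R'].T+f['t']; return np.c_[f['cx']+f['f']*c[:,0]/c[:,2],f['cy']+f['f']*c[:,1]/c[:,2]]
E
python3 - <<'E'
from h import *
print(env.state())
a=grab('scene','s0.png');b=grab('top','t0.png')
for f in(a,b): print(f['fov_y'],f['cx'],f['cy'],-f['R'].T@f['t'],f['R'][2])
import pickle;pickle.dump((a,b),open('f0.pkl','wb'))
E
```

```text
{'time_s': 0.0, 'qpos': array([-6.74370877e+01,  1.83513224e+01,  8.97046502e+01,  4.61260944e-04,
        7.20435625e+01, -1.14638999e+00]), 'qvel': array([-0.00461732,  0.08997982, -0.00460668,  0.08056376, -0.03927934,
        0.04699656]), 'effort': array([-1.13966435e-03, -4.12463844e+01, -2.31974906e+01,  7.28400657e-02,
        4.55432211e-02, -1.35810433e-04]), 'ee_pos': array([ 230.99520163, -525.96552524,  181.53541676]), 'ee_rot': array([-1.79900494e+02, -2.42984867e-03,  2.37091576e+01]), 'force': array([ 0.1643746 , -0.73711001,  0.40817453]), 'torque': array([-0.02460576, -0.02064793, -0.00433013]), 'gripper_force': 0.0, 'gripper_width': 91.33719611292133}
56.71277727556878 323.86680272654377 196.5630595979072 [997.07940708 498.46206358 940.53111586] [-0.42033729 -0.49770762 -0.7586855 ]
49.744530725797226 320.5676408489243 204.76631981354507 [ 393.39082744  -33.21394193 1246.44632358] [ 0.15792103 -0.00604872 -0.98743322]
```

View pics/s0.png

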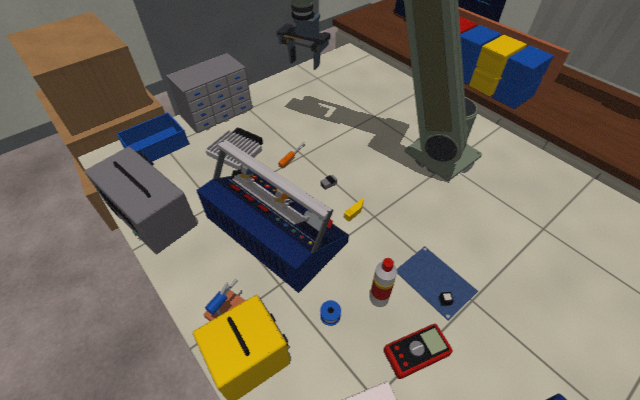

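View pics/t0.png

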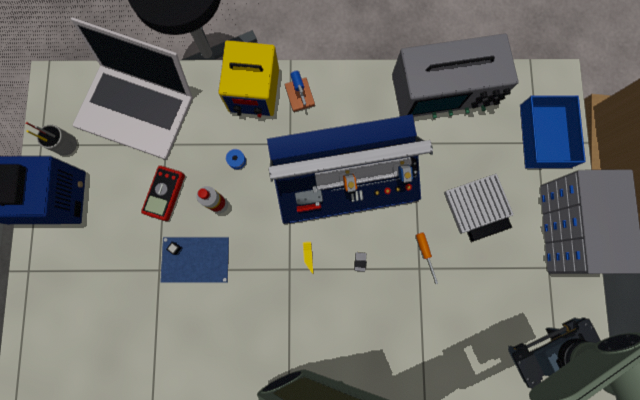

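The scene view shows the tester in the middle. In the top view, the orange valve is at about (350,183), the blue one at (405,172), the guide and handle at (310,200), the wedge at (308,257), the mat at (195,260), the relay at (174,248) and the can at (210,200).

```bash
python3 - <<'E'
from h import *
import pickle
a,b=pickle.load(open('f0.pkl','rb'))
for n,f in(('scene',a),('top',b)):
    W=cloud(f); hsv=cv2.cvtColor(f['img'],cv2.COLOR_BGR2HSV)
    f['W']=W
    def seg(nm,lo,hi,box):
        m=cv2.inRange(hsv,np.array(lo),np.array(hi))>0
        m&=(W[...,0]>box[0])&(W[...,0]<box[1])&(W[...,1]>box[2])&(W[...,1]<box[3])&(W[...,2]>-20)&(W[...,2]<300)
        P=W[m]; 
        if len(P): print(n,nm,len(P),np.nanmedian(P,0).round(),np.percentile(P,3,0).round(),np.percentile(P,97,0).round())
        return m,P
    m,P=seg('wedge',(20,120,90),(35,255,255),(250,480,-100,200))
    r=cv2.minAreaRect(P[:,:2].astype(np.float32));print(' ',r,cv2.boxPoints(r).round().tolist())
    m,P=seg('mat',(100,60,40),(125,255,255),(200,480,150,480)); P=P[P[:,2]<20]
    r=cv2.minAreaRect(P[:,:2].astype(np.float32));print(' ',r)
    m,P=seg('navy',(100,100,20),(125,255,255),(380,800,-300,150))
    m,P=seg('orange',(5,130,90),(17,255,255),(450,700,-300,150))
    m,P=seg('red',(0,150,80),(4,255,255),(400,600,-300,150))
    m,P=seg('blue',(95,100,90),(115,255,255),(480,700,-250,-50))
f=b;W=f['W']
for p in [(300,215),(285,215),(400,208),(400,195),(345,125),(290,140),(400,125),(350,154),(210,195),(174,248),(360,262),(275,185),(285,200)]: print(p,W[p[1],p[0]].round())
c=f['img'][110:275,260:440];cv2.imwrite('pics/c1.png',cv2.resize(c,None,fx=4.4,fy=3.6,interpolation=cv2.INTER_CUBIC))
E
```

```text
scene wedge 187 [447.  -1.  25.] [403. -17.   0.] [477.   9.  29.]
  ((430.70556640625, -6.416862487792969), (101.6207046508789, 27.063980102539062), 8.456558227539062) [[378.0, -1.0], [382.0, -27.0], [483.0, -12.0], [479.0, 14.0]]
scene mat 2151 [425. 319.   3.] [376. 231.  -1.] [477. 408.   6.]
  ((425.2287292480469, 319.1649169921875), (189.16107177734375, 109.55750274658203), 89.75538635253906)
scene navy 6064 [742. -12. 125.] [ 579. -269.   18.] [795.  98. 134.]
scene orange 39 [ 638. -103.  137.] [ 620. -289.   63.] [649. -99. 151.]
scene red 22 [573.  21.  79.] [565.  15.  65.] [579.  24.  86.]
top wedge 222 [444.  -4.  24.] [401. -16.   1.] [479.  10.  29.]
  ((437.74676513671875, -3.7063188552856445), (85.7450942993164, 23.896326065063477), 4.596710681915283) [[394.0, 5.0], [396.0, -19.0], [481.0, -12.0], [480.0, 12.0]]
top mat 2367 [425. 317.   1.] [378. 232.  -3.] [477. 410.   6.]
  ((427.4905090332031, 320.894287109375), (190.67385864257812, 105.10081481933594), 89.81804656982422)
top navy 6930 [706. -88. 127.] [ 556. -282.   34.] [789.  78. 135.]
top orange 72 [ 626. -126.  153.] [ 609. -291.   60.] [ 641. -101.  164.]
top red 92 [574.  -3.  83.] [565. -34.  71.] [581.  24.  87.]
top blue 5 [ 656. -247.  164.] [ 559. -250.   30.] [658. -67. 166.]
(300, 215) [556.  17.  49.]
(285, 215) [556.  59.  52.]
(400, 208) [ 582. -273.    1.]
(400, 195) [ 612. -265.   47.]
(345, 125) [ 789. -107.  132.]
(290, 140) [748.  41. 131.]
(400, 125) [ 789. -256.  132.]
(350, 154) [ 678. -111.  239.]
(210, 195) [594. 243. 160.]
(174, 248) [467. 370.  32.]
(360, 262) [ 425. -151.   25.]
(275, 185) [632.  83.  96.]
(285, 200) [595.  58.  73.]
```

View pics/c1.png

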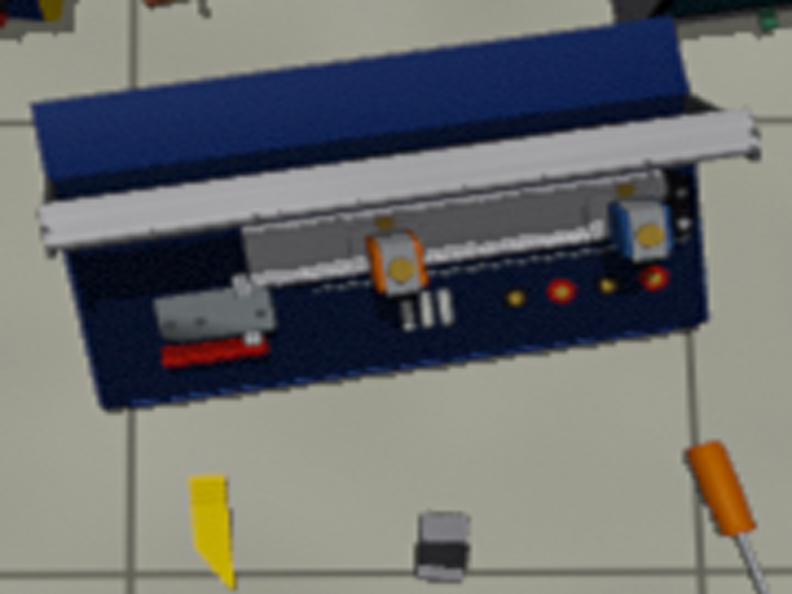

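The moves offer only shifts and a turn about the tool's own axis, so the tool tilt can't be commanded directly. I'll check what happens near the reach limit, high up and clear of everything.

{"name": "arm_command", "arguments": {
  "rows": [
    {"delta_pos": [0,0,-120],"roll": 0,"jaw": 100},
    {"delta_pos": [0,0,-240],"roll": 0,"jaw": 100},
    {"delta_pos": [0,0,-240],"roll": 0,"jaw": 100},
    {"delta_pos": [0,0,-240],"roll": 0,"jaw": 100},
    {"delta_pos": [0,0,-240],"roll": 0,"jaw": 100},
    {"delta_pos": [0,0,-240],"roll": 0,"jaw": 100},
    {"delta_pos": [0,200,-240],"roll": 0,"jaw": 100},
    {"delta_pos": [0,400,-240],"roll": 0,"jaw": 100},
    {"delta_pos": [0,400,-240],"roll": 0,"jaw": 100},
    {"delta_pos": [0,400,-240],"roll": 0,"jaw": 100},
    {"delta_pos": [0,400,-240],"roll": 0,"jaw": 100},
    {"delta_pos": [0,400,-240],"roll": 0,"jaw": 100},
    {"delta_pos": [0,400,-240],"roll": 0,"jaw": 100},
    {"delta_pos": [0,400,-240],"roll": 0,"jaw": 100},
    {"delta_pos": [0,400,-240],"roll": 0,"jaw": 100},
    {"delta_pos": [0,400,-240],"roll": 0,"jaw": 100},
    {"delta_pos": [0,400,-240],"roll": 0,"jaw": 100},
    {"delta_pos": [0,400,-240],"roll": 0,"jaw": 100}
  ]
}}

```text
time_s: 1.6
ee_pos: [335.8, -764.7, 342.1]
ee_rot: [178.1, 0.0, 23.7]
force: [-0.4, -0.3, 0.7]
gripper_width: 91.4
gripper_force: 0.0
```

{"name": "arm_command", "arguments": {
  "rows": [
    {"delta_pos": [0,300,0],"roll": 0,"jaw": 100},
    {"delta_pos": [0,300,0],"roll": 0,"jaw": 100},
    {"delta_pos": [0,300,0],"roll": 0,"jaw": 100},
    {"delta_pos": [0,300,0],"roll": 0,"jaw": 100},
    {"delta_pos": [0,300,0],"roll": 0,"jaw": 100},
    {"delta_pos": [0,300,0],"roll": 0,"jaw": 100}
  ]
}}

```text
time_s: 2.1
ee_pos: [359.8, -819.5, 264.4]
ee_rot: [176.4, -0.0, 23.7]
force: [0.6, 0.0, -0.2]
gripper_width: 91.6
gripper_force: 0.0
```

{"name": "arm_command", "arguments": {
  "rows": [
    {"delta_pos": [0,0,0],"roll": 0,"jaw": 100}
  ]
}}

```text
time_s: 2.18
ee_pos: [359.8, -819.3, 262.7]
ee_rot: [176.5, -0.0, 23.7]
force: [-0.5, 0.6, -1.7]
gripper_width: 91.4
gripper_force: 0.0
```

{"name": "arm_command", "arguments": {
  "rows": [
    {"delta_pos": [0,300,-300],"roll": 0,"jaw": 100},
    {"delta_pos": [0,300,-300],"roll": 0,"jaw": 100},
    {"delta_pos": [0,300,-300],"roll": 0,"jaw": 100},
    {"delta_pos": [0,300,-300],"roll": 0,"jaw": 100},
    {"delta_pos": [0,300,-300],"roll": 0,"jaw": 100},
    {"delta_pos": [0,300,-300],"roll": 0,"jaw": 100},
    {"delta_pos": [0,300,-300],"roll": 0,"jaw": 100},
    {"delta_pos": [0,300,-300],"roll": 0,"jaw": 100}
  ]
}}

```text
time_s: 2.85
ee_pos: [349.7, -796.5, 328.2]
ee_rot: [174.3, 0.0, 23.7]
force: [0.2, -0.1, 0.3]
gripper_width: 91.1
gripper_force: 0.0
```

```bash
python3 -c "
from h import *
print(env.state()['qpos'].round(1))"
```

```text
[-6.710e+01  4.990e+01  1.230e+01  1.000e-01  1.121e+02 -8.000e-01]
```

{"name": "arm_command", "arguments": {
  "rows": [
    {"delta_pos": [0,-650,0],"roll": 0,"jaw": 100},
    {"delta_pos": [0,-650,0],"roll": 0,"jaw": 100},
    {"delta_pos": [0,-650,0],"roll": 0,"jaw": 100},
    {"delta_pos": [0,-650,0],"roll": 0,"jaw": 100},
    {"delta_pos": [0,-650,0],"roll": 0,"jaw": 100},
    {"delta_pos": [0,-650,0],"roll": 0,"jaw": 100},
    {"delta_pos": [0,-650,0],"roll": 0,"jaw": 100},
    {"delta_pos": [0,-650,0],"roll": 0,"jaw": 100},
    {"delta_pos": [0,-650,0],"roll": 0,"jaw": 100},
    {"delta_pos": [0,-650,0],"roll": 0,"jaw": 100},
    {"delta_pos": [0,-650,0],"roll": 0,"jaw": 100},
    {"delta_pos": [0,-650,0],"roll": 0,"jaw": 100},
    {"delta_pos": [0,-650,0],"roll": 0,"jaw": 100},
    {"delta_pos": [0,-650,0],"roll": 0,"jaw": 100},
    {"delta_pos": [0,-650,0],"roll": 0,"jaw": 100},
    {"delta_pos": [0,-650,0],"roll": 0,"jaw": 100}
  ]
}}

```text
time_s: 4.18
ee_pos: [98.5, -224.1, 265.6]
ee_rot: [174.4, 0.0, 23.7]
force: [0.6, -1.4, -0.0]
gripper_width: 91.1
gripper_force: 0.0
```

```bash
python3 -c "
from h import *
print(env.state()['qpos'].round(1))"
```

```text
[-69.4 -20.2 115.6   0.3  78.9  -3.2]
```

{"name": "arm_command", "arguments": {
  "rows": [
    {"delta_pos": [0,40,150],"roll": 0,"jaw": 100},
    {"delta_pos": [0,40,150],"roll": 0,"jaw": 100},
    {"delta_pos": [0,40,150],"roll": 0,"jaw": 100},
    {"delta_pos": [0,40,150],"roll": 0,"jaw": 100},
    {"delta_pos": [0,-20,150],"roll": 0,"jaw": 100},
    {"delta_pos": [0,-20,150],"roll": 0,"jaw": 100},
    {"delta_pos": [0,-20,150],"roll": 0,"jaw": 100},
    {"delta_pos": [0,-20,150],"roll": 0,"jaw": 100}
  ]
}}

```text
time_s: 4.85
ee_pos: [97.2, -221.4, 114.7]
ee_rot: [174.3, 0.0, 23.7]
force: [0.5, -0.4, 0.4]
gripper_width: 91.2
gripper_force: 0.0
```

```bash
python3 -c "
from h import *
print(env.state()['qpos'].round(1))"
```

```text
[-69.5 -13.7 134.5   0.4  53.5  -3.4]
```

```bash
cat > kin.py <<'E'
import numpy as np
D=[(18.35,89.70,72.04,574.4,181.5),(49.9,12.3,112.1,869.9,328.2),(-20.2,115.6,78.9,244.8,265.6),(-13.7,134.5,53.5,241.8,114.7)]
s=lambda a:np.sin(np.radians(a)); c=lambda a:np.cos(np.radians(a))
def rows(a,b,d):
    p=a+b;q=p+d
    return [[1,0,s(a),s(p),c(p),s(q)],[0,1,c(a),c(p),-s(p),c(q)]]
A=[];y=[]
for a,b,d,r,z in D: A+=rows(a,b,d); y+=[r,z]
X,res,rk,sv=np.linalg.lstsq(np.array(A),np.array(y),rcond=None)
def fk(a,b,d): return np.array(rows(a,b,d))@X
if __name__=='__main__':
    print(X.round(1),rk,sv.round(3),(np.array(A)@X-y).round(1))
    for tilt in (0,-15,-30):
        for a in range(-48,60,9): print(tilt,a,149.76,round(180+tilt-a-149.76,1),fk(a,149.76,180+tilt-a-149.76).round())
E
python3 kin.py; python3 -c "
from h import *
print(env.state()['ee_pos'],env.state()['qpos'].round(1))"
```

```text
[-1.000e-01  1.415e+02  5.920e+02  4.170e+02  2.500e+01  3.688e+02] 6 [3.826 2.788 1.097 0.553 0.278 0.045] [-0.   0.  -0.  -0.1  0.1  0.2 -0.1 -0.1]
0 -48 149.76 78.2 [-37.  59.]
0 -39 149.76 69.2 [ 8. 61.]
0 -30 149.76 60.2 [53. 57.]
0 -21 149.76 51.2 [97. 45.]
0 -12 149.76 42.2 [139.  26.]
0 -3 149.76 33.2 [177.   1.]
0 6 149.76 24.2 [210. -29.]
0 15 149.76 15.2 [239. -64.]
0 24 149.76 6.2 [ 261. -104.]
0 33 149.76 -2.8 [ 277. -146.]
0 42 149.76 -11.8 [ 287. -191.]
0 51 149.76 -20.8 [ 289. -236.]
-15 -48 149.76 63.2 [59. 72.]
-15 -39 149.76 54.2 [104.  74.]
-15 -30 149.76 45.2 [149.  69.]
-15 -21 149.76 36.2 [193.  57.]
-15 -12 149.76 27.2 [234.  39.]
-15 -3 149.76 18.2 [272.  14.]
-15 6 149.76 9.2 [306. -17.]
-15 15 149.76 0.2 [334. -52.]
-15 24 149.76 -8.8 [357. -91.]
-15 33 149.76 -17.8 [ 373. -134.]
-15 42 149.76 -26.8 [ 382. -178.]
-15 51 149.76 -35.8 [ 384. -223.]
-30 -48 149.76 48.2 [148. 109.]
-30 -39 149.76 39.2 [193. 111.]
-30 -30 149.76 30.2 [238. 106.]
-30 -21 149.76 21.2 [282.  94.]
-30 -12 149.76 12.2 [323.  76.]
-30 -3 149.76 3.2 [361.  51.]
-30 6 149.76 -5.8 [395.  20.]
-30 15 149.76 -14.8 [423. -15.]
-30 24 149.76 -23.8 [446. -54.]
-30 33 149.76 -32.8 [462. -97.]
-30 42 149.76 -41.8 [ 471. -141.]
-30 51 149.76 -50.8 [ 473. -186.]
[  97.18875023 -221.37625946  114.70520838] [-69.5 -13.7 134.5   0.4  53.5  -3.4]
```

```bash
cat >> h.py <<'E'
def deltas(*P,R=None,p0=None):
    s=env.state(); R=Ro.from_euler('xyz',s['ee_rot'],degrees=True).as_matrix() if R is None else R
    p0=np.array(s['ee_pos']) if p0 is None else np.array(p0)
    for p in P: print(p,'->',(R.T@(np.array(p)-p0)).round(1).tolist())
def tv(rot):  # tilt angle and azimuth of the tool's z, azimuth of tool x,y
    R=Ro.from_euler('xyz',rot,degrees=True).as_matrix(); z=R[:,2]
    a=lambda v:np.degrees(np.arctan2(v[1],v[0])).round(2)
    return np.degrees(np.arccos(-z[2])).round(2),a(z),a(R[:,0]),a(R[:,1])
E
python3 - <<'E'
from h import *
import pickle
a,b=pickle.load(open('f0.pkl','rb'))
for f in (a,b):
    W=cloud(f).reshape(-1,3)
    for x0,x1,y0,y1 in [(-400,200,500,1100),(-400,100,300,500),(-200,200,300,500),(0,400,150,500),(650,900,100,400),(700,900,-200,200),(500,700,400,800)]:
        m=(W[:,0]>x0)&(W[:,0]<x1)&(W[:,1]>y0)&(W[:,1]<y1); print((x0,x1,y0,y1),m.sum(),np.percentile(W[m,2],99.5).round() if m.sum() else '')
print(tv(env.state()['ee_rot']))
deltas((330,-150,250),(400,50,420),(250,450,420),(-130,560,420),(-200,780,480))
E
```

```text
(-400, 200, 500, 1100) 8833 4.0
(-400, 100, 300, 500) 5745 4.0
(-200, 200, 300, 500) 6309 4.0
(0, 400, 150, 500) 12549 5.0
(650, 900, 100, 400) 11545 142.0
(700, 900, -200, 200) 10599 142.0
(500, 700, 400, 800) 6421 169.0
(-400, 200, 500, 1100) 6721 5.0
(-400, 100, 300, 500) 1199 4.0
(-200, 200, 300, 500) 3930 4.0
(0, 400, 150, 500) 15931 5.0
(650, 900, 100, 400) 9027 142.0
(700, 900, -200, 200) 8185 142.0
(500, 700, 400, 800) 11771 201.0
(np.float64(5.69), np.float64(-66.33), np.float64(23.7), np.float64(-66.3))
(330, -150, 250) -> [241.9, 41.5, -131.8]
(400, 50, 420) -> [386.3, -95.9, -316.4]
(250, 450, 420) -> [409.8, -520.3, -358.7]
(-130, 560, 420) -> [106.0, -772.5, -383.8]
(-200, 780, 480) -> [130.4, -995.0, -466.3]
```

{"name": "arm_command", "arguments": {
  "rows": [
    {"delta_pos": [242,41,-132],"roll": -1.4,"jaw": 100},
    {"delta_pos": [242,41,-132],"roll": -2.8,"jaw": 100},
    {"delta_pos": [242,41,-132],"roll": -4.2,"jaw": 100},
    {"delta_pos": [242,41,-132],"roll": -5.6,"jaw": 100},
    {"delta_pos": [242,41,-132],"roll": -7,"jaw": 100},
    {"delta_pos": [242,41,-132],"roll": -8,"jaw": 100},
    {"delta_pos": [400,-150,-320],"roll": -8,"jaw": 100},
    {"delta_pos": [400,-150,-320],"roll": -8,"jaw": 100},
    {"delta_pos": [400,-150,-320],"roll": -8,"jaw": 100},
    {"delta_pos": [400,-150,-320],"roll": -8,"jaw": 100},
    {"delta_pos": [400,-150,-320],"roll": -8,"jaw": 100},
    {"delta_pos": [410,-520,-360],"roll": -8,"jaw": 100},
    {"delta_pos": [410,-520,-360],"roll": -8,"jaw": 100},
    {"delta_pos": [410,-520,-360],"roll": -8,"jaw": 100},
    {"delta_pos": [410,-520,-360],"roll": -8,"jaw": 100},
    {"delta_pos": [410,-520,-360],"roll": -8,"jaw": 100},
    {"delta_pos": [410,-520,-360],"roll": -8,"jaw": 100},
    {"delta_pos": [410,-520,-360],"roll": -8,"jaw": 100},
    {"delta_pos": [410,-520,-360],"roll": -8,"jaw": 100}
  ]
}}

```text
time_s: 6.43
ee_pos: [279.5, 327.9, 402.9]
ee_rot: [175.6, 3.3, 63.6]
force: [0.8, -0.4, -0.1]
gripper_width: 91.3
gripper_force: 0.0
```

```bash
python3 - <<'E'
from h import *
s=env.state();print(tv(s['ee_rot']),s['qpos'].round(1),s['ee_pos'].round())
deltas((-130,560,420),(-200,780,480),(-240,900,520),(-300,1000,600))
E
```

```text
(np.float64(5.5), np.float64(-63.51), np.float64(63.62), np.float64(-26.12)) [ 52.2   2.9  78.6  -5.  100.9  77.6] [280. 328. 403.]
(-130, 560, 420) -> [25.0, -467.2, -54.5]
(-200, 780, 480) -> [187.2, -621.9, -136.1]
(-240, 900, 520) -> [274.5, -707.3, -187.9]
(-300, 1000, 600) -> [332.7, -798.8, -278.7]
```

{"name": "arm_command", "arguments": {
  "rows": [
    {"delta_pos": [25,-467,-55],"roll": 0,"jaw": 100},
    {"delta_pos": [25,-467,-55],"roll": 0,"jaw": 100},
    {"delta_pos": [25,-467,-55],"roll": 0,"jaw": 100},
    {"delta_pos": [25,-467,-55],"roll": 0,"jaw": 100},
    {"delta_pos": [25,-467,-55],"roll": 0,"jaw": 100},
    {"delta_pos": [25,-467,-55],"roll": 0,"jaw": 100},
    {"delta_pos": [25,-467,-55],"roll": 0,"jaw": 100},
    {"delta_pos": [25,-467,-55],"roll": 0,"jaw": 100},
    {"delta_pos": [187,-622,-136],"roll": 0,"jaw": 100},
    {"delta_pos": [187,-622,-136],"roll": 0,"jaw": 100},
    {"delta_pos": [187,-622,-136],"roll": 0,"jaw": 100},
    {"delta_pos": [187,-622,-136],"roll": 0,"jaw": 100},
    {"delta_pos": [187,-622,-136],"roll": 0,"jaw": 100},
    {"delta_pos": [333,-799,-279],"roll": 0,"jaw": 100},
    {"delta_pos": [333,-799,-279],"roll": 0,"jaw": 100},
    {"delta_pos": [333,-799,-279],"roll": 0,"jaw": 100}
  ]
}}

```text
time_s: 7.77
ee_pos: [-156.3, 701.2, 437.3]
ee_rot: [176.2, 3.0, 63.7]
force: [-0.2, 0.9, 0.0]
gripper_width: 91.2
gripper_force: 0.0
```

{"name": "arm_command", "arguments": {
  "rows": [
    {"delta_pos": [167,-212,-91],"roll": 0,"jaw": 100},
    {"delta_pos": [167,-212,-91],"roll": 0,"jaw": 100}
  ]
}}

```text
time_s: 7.93
ee_pos: [-177.8, 723.9, 421.6]
ee_rot: [177.6, 1.3, 63.7]
force: [-0.2, -0.4, 0.5]
gripper_width: 91.1
gripper_force: 0.0
```

{"name": "arm_command", "arguments": {
  "rows": [
    {"delta_pos": [167,-212,-91],"roll": 0,"jaw": 100},
    {"delta_pos": [167,-212,-91],"roll": 0,"jaw": 100}
  ]
}}

```text
time_s: 8.1
ee_pos: [-197.8, 745.1, 401.9]
ee_rot: [178.5, 0.2, 63.8]
force: [-0.0, -0.4, 0.6]
gripper_width: 91.0
gripper_force: 0.0
```

```bash
python3 - <<'E'
from h import *
s=env.state();print(tv(s['ee_rot']),s['qpos'].round(1),s['ee_pos'].round())
E
```

```text
(np.float64(1.49), np.float64(-34.28), np.float64(63.75), np.float64(-26.24)) [104.5  44.6  12.3  -1.2 124.3 130.1] [-198.  745.  402.]
```

```bash
python3 - <<'E'
from h import *
deltas((180,450,400),(440,0,300))
E
```

```text
(180, 450, 400) -> [-97.6, 469.1, 14.3]
(440, 0, 300) -> [-385.9, 898.6, 126.5]
```

{"name": "arm_command", "arguments": {
  "rows": [
    {"delta_pos": [-98,469,14],"roll": 1.4,"jaw": 100},
    {"delta_pos": [-98,469,14],"roll": 2.8,"jaw": 100},
    {"delta_pos": [-98,469,14],"roll": 4.2,"jaw": 100},
    {"delta_pos": [-98,469,14],"roll": 5.6,"jaw": 100},
    {"delta_pos": [-98,469,14],"roll": 7,"jaw": 100},
    {"delta_pos": [-98,469,14],"roll": 8.4,"jaw": 100},
    {"delta_pos": [-98,469,14],"roll": 9.8,"jaw": 100},
    {"delta_pos": [-98,469,14],"roll": 11.2,"jaw": 100},
    {"delta_pos": [-98,469,14],"roll": 12.6,"jaw": 100},
    {"delta_pos": [-98,469,14],"roll": 14,"jaw": 100},
    {"delta_pos": [-98,469,14],"roll": 14,"jaw": 100},
    {"delta_pos": [-386,899,126],"roll": 14,"jaw": 100},
    {"delta_pos": [-386,899,126],"roll": 14,"jaw": 100},
    {"delta_pos": [-386,899,126],"roll": 14,"jaw": 100},
    {"delta_pos": [-386,899,126],"roll": 14,"jaw": 100},
    {"delta_pos": [-386,899,126],"roll": 14,"jaw": 100},
    {"delta_pos": [-386,899,126],"roll": 14,"jaw": 100},
    {"delta_pos": [-386,899,126],"roll": 14,"jaw": 100},
    {"delta_pos": [-386,899,126],"roll": 14,"jaw": 100},
    {"delta_pos": [-386,899,126],"roll": 14,"jaw": 100}
  ]
}}

```text
time_s: 9.77
ee_pos: [401.8, 81.4, 325.4]
ee_rot: [179.2, -1.8, -6.3]
force: [1.0, 0.8, 0.4]
gripper_width: 91.2
gripper_force: 0.0
```

```bash
python3 - <<'E'
from h import *
s=env.state();print(tv(s['ee_rot']),s['qpos'].round(1),s['ee_pos'].round())
deltas((440,0,300))
E
```

```text
(np.float64(1.96), np.float64(-30.87), np.float64(-6.26), np.float64(-96.28)) [ 11.   -1.5  93.4  -1.3  86.6 107.3] [402.  81. 325.]
(440, 0, 300) -> [46.0, 76.4, 27.9]
```

{"name": "arm_command", "arguments": {
  "rows": [
    {"delta_pos": [46,76,28],"roll": 0,"jaw": 100},
    {"delta_pos": [46,76,28],"roll": 0,"jaw": 100},
    {"delta_pos": [46,76,28],"roll": 0,"jaw": 100},
    {"delta_pos": [46,76,28],"roll": 0,"jaw": 100}
  ]
}}

```text
time_s: 10.1
ee_pos: [439.6, -0.2, 298.3]
ee_rot: [179.1, -1.5, -6.5]
force: [-0.5, 0.4, -0.2]
gripper_width: 91.2
gripper_force: 0.0
```

```bash
python3 - <<'E'
from h import *
f=grab('wrist','w1.png')
s=f['s'];print(tv(s['ee_rot']),s['ee_pos'].round(1),f['fov_y'],-f['R'].T@f['t'],f['R'][2])
import pickle;pickle.dump(f,open('w1.pkl','wb'))
W=cloud(f);hsv=cv2.cvtColor(f['img'],cv2.COLOR_BGR2HSV)
m=(cv2.inRange(hsv,(20,120,60),(35,255,255))>0)
P=W[m];P=P[~np.isnan(P[:,0])];P=P[(abs(P[:,0]-440)<120)&(abs(P[:,1])<100)]
print(len(P),np.percentile(P,[2,50,98],axis=0).round(1))
T=P[P[:,2]>np.percentile(P[:,2],90)-6]; r=cv2.minAreaRect(T[:,:2].astype(np.float32));print(r,cv2.boxPoints(r).round(1).tolist(),T[:,2].mean())
print(W[np.array([350,370,390])][:,[100,320,500]].round().tolist())
E
```

```text
(np.float64(1.8), np.float64(-38.28), np.float64(-6.52), np.float64(-96.55)) [ 4.396e+02 -2.000e-01  2.983e+02] 63.67368700782266 [503.97881837  -3.81582992 502.75916271] [-0.22292816  0.0104499  -0.97477886]
6833 [[421.1 -63.7  25.6]
 [457.5 -28.3 436.2]
 [478.1  47.9 440.9]]
((457.5511474609375, -33.19784927368164), (73.73126983642578, 5.602308750152588), 85.08870697021484) [[451.6000061035156, -69.69999694824219], [457.20001220703125, -70.19999694824219], [463.5, 3.299999952316284], [457.8999938964844, 3.799999952316284]] 437.93646294053633
[[[466.0, 43.0, 447.0], [462.0, -0.0, 449.0], [457.0, -35.0, 449.0]], [[465.0, 40.0, 452.0], [462.0, 0.0, 454.0], [456.0, -33.0, 452.0]], [[465.0, 37.0, 456.0], [462.0, 0.0, 458.0], [453.0, -32.0, 453.0]]]
```

View pics/w1.png

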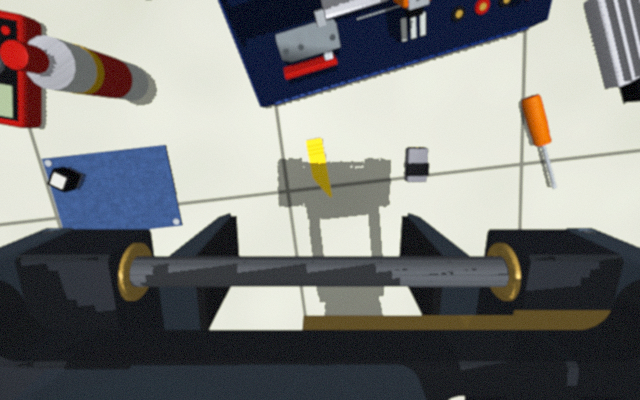

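The wrist picture shows the wedge at (318,165), the red handle at (310,68), the guide at (308,42), the mat at (115,190) and the relay at (65,180).

```bash
python3 - <<'E'
from h import *
import pickle
f=pickle.load(open('w1.pkl','rb'));a,b=pickle.load(open('f0.pkl','rb'))
def wedge(f,n):
    W=cloud(f);hsv=cv2.cvtColor(f['img'],cv2.COLOR_BGR2HSV)
    m=(cv2.inRange(hsv,(20,110,50),(35,255,255))>0)&(W[...,2]<60)&(abs(W[...,0]-437)<80)&(abs(W[...,1])<60)
    P=W[m];print(n,len(P)); T=P[P[:,2]>15]; print(' z top',np.median(T[:,2]).round(1))
    # top-face outline by pixel rays at z=26
    v,u=np.nonzero(m); d=np.c_[(u-f['cx'])/f['f'],(v-f['cy'])/f['f'],np.ones(len(u))]@f['R']; c=-f['R'].T@f['t']
    X=c+d*((26-c[2])/d[:,2])[:,None]
    pts=T[:,:2]
    # straight side fit: for bins of x take max-y/min-y
    for lo in range(390,490,8):
        q=pts[(T[:,0]>=lo)&(T[:,0]<lo+8)]
        if len(q)>2: print('  x',lo+4,'y',q[:,1].min().round(1),q[:,1].max().round(1),len(q))
wedge(f,'wrist');wedge(b,'top');wedge(a,'scene')
W=cloud(f);hsv=cv2.cvtColor(f['img'],cv2.COLOR_BGR2HSV)
for nm,lo,hi in (('red',(0,150,60),(6,255,255)),):
    m=(cv2.inRange(hsv,lo,hi)>0);m[:,:200]=0;m[:,420:]=0
    P=W[m&(W[...,2]<130)];print(nm,len(P),np.percentile(P,[2,50,98],axis=0).round(1).tolist())
# face plane
for n,g in (('wrist',f),('top',b)):
    W=cloud(g);hsv=cv2.cvtColor(g['img'],cv2.COLOR_BGR2HSV)
    m=(cv2.inRange(hsv,(105,80,15),(130,255,255))>0)&(W[...,2]>45)&(W[...,2]<110)&(W[...,0]>540)&(W[...,0]<660)&(W[...,1]>-260)&(W[...,1]<80)
    P=W[m]
    for k in range(8):
        A=np.c_[P[:,:2],np.ones(len(P))];w,*_=np.linalg.lstsq(A,P[:,2],rcond=None);r=P[:,2]-A@w;k2=abs(r)<max(2.5*np.median(abs(r)),2);P=P[k2]
    nn=np.array([-w[0],-w[1],1]);nn/=np.linalg.norm(nn)
    print(n,len(P),w,'slope',np.degrees(np.arccos(nn[2])),'az',np.degrees(np.arctan2(w[1],w[0])),r.std())
E
```

```text
wrist 820
 z top 26.5
  x 394 y -17.6 -14.4 6
  x 402 y -17.7 -7.7 27
  x 410 y -17.0 -2.4 46
  x 418 y -16.6 2.7 63
  x 426 y -15.9 6.4 77
  x 434 y -15.4 8.1 83
  x 442 y -14.7 7.9 83
  x 450 y -14.2 9.5 87
  x 458 y -13.5 9.7 84
  x 466 y -13.1 9.5 86
  x 474 y -12.6 10.1 86
  x 482 y -11.9 10.5 66
top 234
 z top 24.5
  x 402 y -15.7 -10.0 6
  x 410 y -15.7 -4.5 13
  x 418 y -15.7 1.1 19
  x 426 y -15.7 6.8 26
  x 434 y -12.9 6.8 23
  x 442 y -13.0 6.8 23
  x 450 y -12.9 9.6 18
  x 458 y -13.1 9.8 27
  x 466 y -13.0 9.7 26
  x 474 y -13.0 9.7 25
  x 482 y -10.2 9.7 16
scene 228
 z top 25.2
  x 402 y -17.6 -11.4 4
  x 410 y -21.0 -6.5 10
  x 418 y -18.1 0.4 10
  x 426 y -16.5 4.0 12
  x 434 y -17.1 8.2 19
  x 442 y -16.0 7.3 20
  x 450 y -15.9 9.0 17
  x 458 y -15.3 8.6 17
  x 466 y -14.2 9.3 17
  x 474 y -13.8 9.5 21
  x 482 y -12.1 10.2 23
red 478 [[564.3, -37.0, 69.5], [573.1, -4.9, 85.2], [583.2, 22.7, 88.3]]
wrist 11813 [ 5.66331798e-01  9.62004451e-02 -2.68293536e+02] slope 29.874967182087254 az 9.640576080517867 0.8534911300227012
top 2047 [ 5.62880676e-01  9.63597700e-02 -2.68578839e+02] slope 29.72935039592581 az 9.714321583110403 1.7914343203897882
```

```bash
python3 - <<'E'
from h import *
import pickle
deltas((467,-1.4,120),(467,-1.4,6))
f=pickle.load(open('w1.pkl','rb'));a,b=pickle.load(open('f0.pkl','rb'))
th=np.radians(9.67);c,s=np.cos(np.pi/6),.5
ex=np.array([c*np.cos(th),c*np.sin(th),s]);ey=np.array([-np.sin(th),np.cos(th),0]);ez=np.cross(ex,ey)
Rt=np.c_[ex,ey,ez]
p0=np.array([600,-80,0.]);p0[2]=.5663*600-.0962*80-268.3
for n,g in (('wrist',f),('top',b),('scene',a)):
    W=cloud(g);L=(W-p0)@Rt;hsv=cv2.cvtColor(g['img'],cv2.COLOR_BGR2HSV)
    def rep(nm,m):
        P=L[m];print(n,nm,len(P),np.percentile(P,[1,5,50,95,99],axis=0).round(1).tolist()) if len(P)>5 else 0
    box=(L[...,2]>5)&(L[...,2]<45)&(abs(L[...,0])<60)
    rep('red',(cv2.inRange(hsv,(0,150,50),(6,255,255))>0)&box&(L[...,1]>20)&(L[...,1]<140))
    grey=(hsv[...,1]<70)&(L[...,2]>22)&(L[...,2]<36)&(L[...,1]>20)&(L[...,1]<140)&(abs(L[...,0])<60)
    rep('guide top',grey)
    rep('orange',(cv2.inRange(hsv,(5,120,60),(18,255,255))>0)&(L[...,2]>20)&(L[...,2]<110)&(abs(L[...,0])<80)&(abs(L[...,1])<100))
    face=(abs(L[...,2])<3)&(cv2.inRange(hsv,(105,80,10),(130,255,255))>0)&(L[...,0]>-90)&(L[...,0]<60)&(abs(L[...,1])<260)
    rep('face',face)
E
```

```text
(467, -1.4, 120) -> [23.3, -3.0, 179.5]
(467, -1.4, 6) -> [20.2, -4.7, 293.4]
wrist red 475 [[-6.8, 45.3, 7.5], [-6.1, 49.8, 9.7], [-1.9, 78.6, 26.8], [-1.2, 104.4, 29.7], [-0.9, 107.0, 30.1]]
wrist guide top 1563 [[4.5, 37.4, 22.2], [11.6, 40.2, 23.3], [25.0, 69.6, 27.7], [36.5, 102.3, 29.2], [46.5, 105.7, 29.8]]
wrist orange 89 [[41.6, -31.0, 46.2], [44.5, -30.1, 51.5], [47.5, -26.3, 72.3], [50.9, -25.4, 75.5], [51.6, -25.1, 75.8]]
wrist face 13615 [[-44.2, -231.4, -2.0], [-41.3, -202.6, -1.4], [-12.1, -3.2, -0.0], [51.7, 144.2, 1.3], [58.3, 152.4, 1.9]]
top red 92 [[-7.5, 47.4, 8.8], [-6.7, 51.7, 9.8], [-2.4, 79.8, 24.3], [-0.4, 105.3, 28.1], [0.3, 107.9, 29.0]]
top guide top 235 [[9.1, 37.9, 22.2], [12.1, 40.8, 22.6], [24.4, 69.7, 25.4], [36.6, 102.1, 28.5], [38.2, 105.4, 29.5]]
top orange 62 [[44.6, -54.7, 47.2], [47.5, -54.3, 50.2], [64.0, -28.7, 70.7], [77.2, -25.5, 74.5], [77.8, -25.2, 74.7]]
top face 1833 [[-43.3, -237.9, -3.0], [-40.6, -226.1, -2.8], [-7.2, -30.2, -1.2], [50.1, 142.1, 1.6], [58.1, 151.9, 2.6]]
scene red 21 [[-7.9, 97.9, 5.3], [-7.1, 98.9, 5.4], [-1.9, 104.1, 19.1], [0.3, 106.8, 26.6], [1.6, 107.4, 28.2]]
scene guide top 92 [[19.9, 35.3, 22.1], [20.9, 38.3, 22.6], [31.9, 63.5, 26.4], [39.1, 91.8, 28.2], [44.1, 94.8, 28.6]]
scene orange 37 [[41.5, -56.3, 27.3], [46.5, -56.0, 29.9], [67.4, -29.4, 45.3], [77.1, -27.2, 55.6], [78.9, -26.7, 57.5]]
scene face 509 [[-37.4, -213.9, -2.8], [-30.2, -184.8, -2.4], [1.5, 95.8, -0.9], [54.7, 150.2, 0.7], [59.0, 154.1, 1.2]]
```

{"name": "arm_command", "arguments": {
  "rows": [
    {"delta_pos": [28,5,80],"roll": -1,"jaw": 100},
    {"delta_pos": [28,5,120],"roll": -2,"jaw": 100},
    {"delta_pos": [28,5,170],"roll": -2,"jaw": 100},
    {"delta_pos": [28,5,170],"roll": -2,"jaw": 100},
    {"delta_pos": [28,5,170],"roll": -2,"jaw": 100}
  ]
}}

```text
time_s: 10.57
ee_pos: [465.6, -7.4, 124.2]
ee_rot: [178.9, -0.7, 3.9]
force: [-1.8, -0.5, -0.3]
gripper_width: 91.0
gripper_force: 0.0
```

```bash
python3 - <<'E'
from h import *
print(tv(env.state()['ee_rot']))
deltas((467,-1.4,6))
E
```

```text
(np.float64(1.28), np.float64(-53.77), np.float64(3.87), np.float64(-86.14))
(467, -1.4, 6) -> [0.4, -8.1, 118.0]
```

{"name": "arm_command", "arguments": {
  "rows": [
    {"delta_pos": [0,-8,40],"roll": 0,"jaw": 100},
    {"delta_pos": [0,-8,80],"roll": 0,"jaw": 100},
    {"delta_pos": [0,-8,117],"roll": 0,"jaw": 100},
    {"delta_pos": [0,-8,117],"roll": 0,"jaw": 100},
    {"delta_pos": [0,-8,117],"roll": 0,"jaw": 20},
    {"delta_pos": [0,-8,117],"roll": 0,"jaw": 10},
    {"delta_pos": [0,-8,117],"roll": 0,"jaw": 5},
    {"delta_pos": [0,-8,117],"roll": 0,"jaw": 5},
    {"delta_pos": [0,-8,117],"roll": 0,"jaw": 5},
    {"delta_pos": [0,-8,117],"roll": 0,"jaw": 5}
  ],
  "squeeze": 35
}}

```text
time_s: 11.4
ee_pos: [472.3, -3.5, 12.8]
ee_rot: [178.8, -1.4, 3.8]
force: [0.5, 0.3, -0.3]
gripper_width: 54.0
gripper_force: 0.0
```

```bash
python3 - <<'E'
from h import *
s=env.state();print(tv(s['ee_rot']),s['qpos'].round(1),s['ee_pos'].round(1),s['gripper_width'],s['gripper_force'])
E
```

```text
(np.float64(1.81), np.float64(-37.01), np.float64(3.75), np.float64(-86.28)) [ -1.   19.1 117.3  -1.6  42.1  86.4] [472.3  -3.5  12.8] 54.01139276933992 0.0
```

{"name": "arm_command", "arguments": {
  "rows": [
    {"delta_pos": [-5,-2,6],"roll": 0,"jaw": 5},
    {"delta_pos": [-5,-2,6],"roll": 0,"jaw": 5},
    {"delta_pos": [-5,-2,6],"roll": 0,"jaw": 5},
    {"delta_pos": [-5,-2,6],"roll": 0,"jaw": 5},
    {"delta_pos": [-5,-2,6],"roll": 0,"jaw": 5},
    {"delta_pos": [-5,-2,6],"roll": 0,"jaw": 5}
  ],
  "squeeze": 35
}}

```text
time_s: 11.9
ee_pos: [466.6, -2.0, 5.4]
ee_rot: [178.8, -1.2, 3.8]
force: [-0.1, -0.3, -0.1]
gripper_width: 13.8
gripper_force: 0.0
```

```bash
python3 - <<'E'
from h import *
s=env.state();print(tv(s['ee_rot']),s['qpos'].round(1),s['ee_pos'].round(1),s['gripper_width'],s['gripper_force'])
E
```

```text
(np.float64(1.7), np.float64(-39.79), np.float64(3.76), np.float64(-86.27)) [ -0.8  19.4 118.4  -1.6  40.9  86.7] [466.6  -2.    5.4] 13.774418849905242 0.0
```

The fingers passed 24 mm without meeting anything, so I'll look.

```bash
python3 - <<'E'
from h import *
f=grab('wrist');a=grab('scene')
import pickle;pickle.dump((f,a),open('f2.pkl','wb'))
i=np.hstack([cv2.resize(f['img'],(400,400)),cv2.resize(a['img'][150:260,290:400],(400,400))]);cv2.imwrite('pics/w2.png',i)
W=cloud(a);hsv=cv2.cvtColor(a['img'],cv2.COLOR_BGR2HSV)
m=(cv2.inRange(hsv,(20,110,50),(35,255,255))>0)&(W[...,2]<60)&(abs(W[...,0]-437)<120)&(abs(W[...,1])<100)
P=W[m];print(len(P),np.percentile(P,[2,50,98],axis=0).round(1))
s=env.state();print(s['gripper_width'],s['gripper_force'])
E
```

```text
131 [[412.3 -12.9  -2. ]
 [467.7   5.7  20.1]
 [485.2   9.8  29.6]]
6.660728117758976 0.0
```

View pics/w2.png

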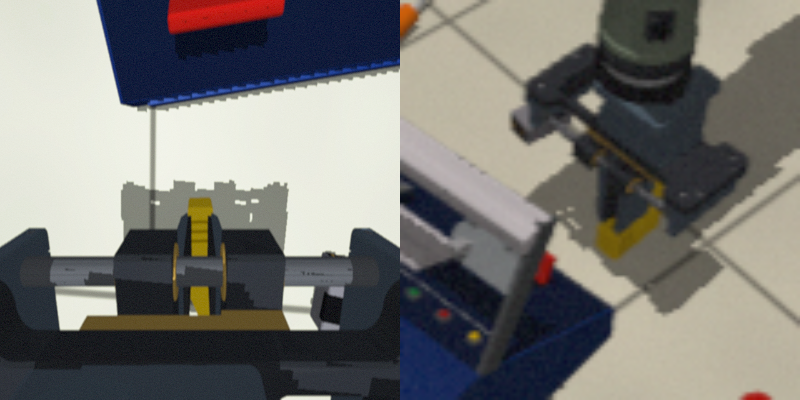

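{"name": "arm_command", "arguments": {
  "rows": [
    {"delta_pos": [0,0,0],"roll": 0,"jaw": 5}
  ],
  "squeeze": 35
}}

```text
time_s: 12.08
ee_pos: [466.6, -2.0, 5.4]
ee_rot: [178.8, -1.2, 3.8]
force: [-0.1, -0.6, 0.2]
gripper_width: 4.6
gripper_force: 0.0
```

```bash
python3 - <<'E'
from h import *
f=grab('wrist');a=grab('scene');s=env.state();print(s['gripper_width'],s['gripper_force'],s['ee_pos'],f['s']['gripper_width'])
i=np.hstack([f['img'][180:340,240:400],a['img'][170:230,325:385].repeat(1,0)[:60]] if 0 else [cv2.resize(f['img'][180:340,240:400],(400,400)),cv2.resize(a['img'][165:235,320:390],(400,400),interpolation=cv2.INTER_CUBIC)]);cv2.imwrite('pics/w3.png',i)
W=cloud(f);print(W[205:330:8,320].round().tolist())
E
```

```text
4.241552555208958 0.0 [466.54392746  -1.94873225   5.39197813] 4.646118976022643
[[484.0, -1.0, 21.0], [481.0, -1.0, 28.0], [475.0, -1.0, 27.0], [470.0, -2.0, 26.0], [465.0, -2.0, 26.0], [460.0, -2.0, 27.0], [455.0, -2.0, 27.0], [497.0, 3.0, 132.0], [496.0, 3.0, 134.0], [494.0, 3.0, 135.0], [491.0, 2.0, 134.0], [429.0, -4.0, 28.0], [423.0, -5.0, 27.0], [416.0, -5.0, 26.0], [488.0, 2.0, 143.0], [488.0, 2.0, 146.0]]
```

View pics/w3.png

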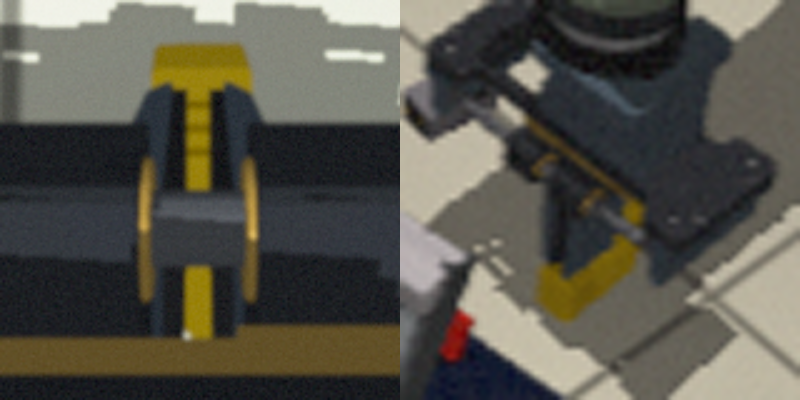

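```bash
python3 - <<'E'
from h import *
f=grab('wrist');W=cloud(f)
for v in range(200,256,6): print(v,[tuple(int(x) if x==x else None for x in W[v,u]) for u in range(288,352,7)])
a=grab('scene');W=cloud(a);L=W.reshape(-1,3);hs=cv2.cvtColor(a['img'],cv2.COLOR_BGR2HSV).reshape(-1,3)
m=(abs(L[:,0]-467)<30)&(abs(L[:,1])<40)&(L[:,2]<110)&(L[:,2]>-20)&~((hs[:,0]>18)&(hs[:,0]<36)&(hs[:,1]>100)); 
P=np.c_[L[m],hs[m]]; P=P[np.argsort(P[:,2])];print(P[P[:,5]<90][:40:3].round().tolist())
E
```

```text
200 [(480, 19, 0), (480, 15, 0), (482, 10, 4), (483, 6, 9), (483, 1, 9), (484, -2, 9), (484, -7, 7), (483, -12, 4), (482, -17, 0), (483, -21, 0)]
206 [(476, 19, 0), (476, 15, 0), (483, 10, 24), (483, 5, 24), (483, 1, 23), (483, -2, 22), (484, -6, 23), (484, -10, 25), (478, -17, 0), (478, -22, 0)]
212 [(472, 19, 0), (472, 14, 0), (480, 9, 26), (480, 5, 26), (480, 1, 26), (480, -2, 26), (481, -6, 27), (481, -10, 26), (474, -17, 0), (474, -22, 0)]
218 [(467, 19, 0), (468, 14, 0), (482, 9, 47), (481, 5, 41), (476, 1, 26), (481, -1, 42), (483, -5, 46), (483, -9, 45), (470, -18, 0), (470, -23, 0)]
224 [(463, 19, 0), (481, 12, 54), (482, 8, 56), (481, 5, 51), (473, 1, 27), (479, -2, 44), (483, -4, 55), (483, -8, 56), (466, -18, 0), (465, -23, 0)]
230 [(501, 11, 121), (501, 9, 122), (481, 8, 64), (480, 5, 60), (469, 0, 26), (476, -2, 45), (481, -4, 59), (483, -7, 64), (502, -3, 122), (502, -5, 122)]
236 [(501, 11, 127), (501, 9, 126), (482, 8, 73), (480, 5, 68), (465, 0, 26), (472, -2, 45), (481, -4, 69), (482, -7, 72), (None, None, None), (502, -5, 126)]
242 [(501, 11, 131), (501, 9, 131), 
[... 287 characters left out ...]
501, 10, 139), (500, 9, 137), (495, 7, 123), (479, 5, 87), (453, 0, 25), (463, -3, 48), (481, -3, 89), (500, -1, 134), (502, -2, 138), (502, -4, 139)]
[[460.0, -0.0, 24.0, 20.0, 90.0, 65.0], [484.0, -7.0, 42.0, 30.0, 7.0, 71.0], [451.0, 7.0, 43.0, 107.0, 37.0, 48.0], [462.0, 10.0, 45.0, 30.0, 31.0, 58.0], [475.0, 10.0, 46.0, 103.0, 49.0, 47.0], [485.0, -7.0, 47.0, 113.0, 18.0, 58.0], [475.0, 9.0, 50.0, 105.0, 32.0, 48.0], [482.0, -6.0, 51.0, 110.0, 67.0, 46.0], [471.0, 9.0, 51.0, 112.0, 55.0, 51.0], [466.0, 9.0, 52.0, 108.0, 28.0, 46.0], [483.0, -9.0, 53.0, 95.0, 27.0, 57.0], [450.0, 9.0, 55.0, 108.0, 29.0, 44.0], [483.0, -5.0, 57.0, 107.0, 40.0, 45.0], [477.0, 12.0, 59.0, 97.0, 46.0, 50.0]]
```

```bash
python3 - <<'E'
from h import *
import pickle
print(env.grip_point_offset)
f=pickle.load(open('w1.pkl','rb'));W=cloud(f)
for u in (232,236,404,408):
  print(u,[tuple(int(x) if x==x else None for x in W[v,u]) for v in range(212,260,6)])
E
```

```text
18.8
232 [(382, 142, 0), (459, 46, 333), (458, 45, 339), (454, 45, 339), (451, 45, 340), (448, 46, 340), (445, 46, 341), (442, 46, 343)]
236 [(382, 136, 1), (458, 44, 330), (455, 45, 331), (452, 45, 331), (449, 46, 332), (445, 46, 332), (442, 46, 334), (439, 47, 334)]
404 [(349, -132, 0), (449, -46, 336), (446, -45, 338), (443, -45, 338), (440, -44, 340), (437, -44, 341), (434, -44, 341), (431, -43, 342)]
408 [(349, -139, 1), (448, -48, 335), (449, -45, 345), (446, -45, 346), (442, -45, 346), (440, -44, 348), (437, -44, 349), (434, -43, 349)]
```

The true fingertips sit about 35 mm short of the reported TCP: both cameras put them near z=41 while the TCP reads 5.4. I'll open, go lower by that much, and grip.

{"name": "arm_command", "arguments": {
  "rows": [
    {"delta_pos": [0,0,0],"roll": 0,"jaw": 50},
    {"delta_pos": [0,0,0],"roll": 0,"jaw": 50},
    {"delta_pos": [0,0,0],"roll": 0,"jaw": 50},
    {"delta_pos": [0,0,0],"roll": 0,"jaw": 50},
    {"delta_pos": [0,0,10],"roll": 0,"jaw": 50},
    {"delta_pos": [0,0,20],"roll": 0,"jaw": 50},
    {"delta_pos": [0,0,28],"roll": 0,"jaw": 50},
    {"delta_pos": [0,0,30],"roll": 0,"jaw": 50}
  ]
}}

```text
time_s: 12.95
ee_pos: [466.2, -2.5, -25.7]
ee_rot: [178.8, -1.1, 3.8]
force: [0.5, 0.9, -0.9]
gripper_width: 45.6
gripper_force: 0.0
```

```bash
python3 - <<'E'
from h import *
f=grab('wrist');W=cloud(f);s=env.state();print(s['gripper_width'],s['ee_pos'],s['force'])
for u in range(258,392,8): print(u,[tuple(int(x) if x==x else None for x in W[v,u]) for v in range(200,245,5)])
E
```

```text
45.64291587806994 [466.38419017  -2.52283575 -25.53202662] [ 1.06995043  0.4439235  -0.4924315 ]
258 [(487, 34, 1), (483, 34, 0), (480, 34, 0), (478, 34, 0), (480, 31, 18), (480, 30, 26), (480, 28, 33), (480, 27, 39), (480, 26, 46)]
266 [(487, 29, 0), (484, 29, 0), (481, 29, 0), (481, 28, 10), (480, 27, 18), (480, 26, 24), (479, 25, 29), (479, 24, 35), (479, 23, 42)]
274 [(487, 25, 0), (484, 25, 0), (481, 25, 0), (478, 25, 0), (479, 23, 13), (479, 22, 19), (476, 22, 20), (473, 22, 20), (471, 22, 21)]
282 [(487, 20, 0), (484, 20, 0), (481, 20, 0), (478, 20, 0), (476, 20, 0), (472, 20, 0), (469, 20, 0), (466, 20, 0), (463, 19, 0)]
290 [(488, 16, 0), (485, 16, 0), (482, 16, 0), (478, 15, 0), (476, 15, 0), (473, 15, 0), (470, 15, 1), (466, 15, 0), (463, 15, 0)]
298 [(488, 11, 0), (485, 11, 1), (482, 11, 1), (481, 11, 8), (482, 10, 18), (481, 10, 26), (479, 10, 26), (476, 10, 26), (473, 9, 25)]
306 [(488, 7, 1), (485, 7, 0), (483, 6, 2), (483, 6, 12), (483, 6, 20), (482, 6, 26), (479, 6, 26), (476, 6, 26), (474, 5, 25)]
314 [(488, 2, 0), (486, 2, 1), (483, 2, 2), (483, 2, 13), (483, 2, 21
[... 632 characters left out ...]
, (487, -20, 0), (484, -20, 0), (481, -20, 0), (478, -21, 0), (474, -21, 0), (472, -21, 0), (469, -21, 0), (466, -22, 0)]
362 [(490, -24, 0), (487, -25, 0), (484, -25, 0), (481, -25, 0), (483, -23, 15), (480, -22, 17), (478, -23, 17), (475, -23, 18), (473, -23, 18)]
370 [(490, -29, 0), (487, -29, 0), (484, -29, 0), (484, -27, 11), (484, -26, 19), (482, -26, 22), (482, -24, 30), (482, -23, 37), (481, -22, 41)]
378 [(490, -33, 0), (488, -33, 0), (485, -34, 0), (482, -34, 0), (484, -30, 19), (484, -28, 28), (484, -27, 34), (484, -26, 41), (483, -25, 45)]
386 [(491, -38, 0), (488, -38, 0), (485, -38, 1), (482, -39, 0), (479, -39, 0), (476, -39, 0), (484, -31, 34), (484, -29, 41), (484, -28, 47)]
```

{"name": "arm_command", "arguments": {
  "rows": [
    {"delta_pos": [0,0,5],"roll": 0,"jaw": 40},
    {"delta_pos": [0,0,5],"roll": 0,"jaw": 20},
    {"delta_pos": [0,0,5],"roll": 0,"jaw": 10},
    {"delta_pos": [0,0,5],"roll": 0,"jaw": 10},
    {"delta_pos": [0,0,5],"roll": 0,"jaw": 10},
    {"delta_pos": [0,0,5],"roll": 0,"jaw": 10}
  ],
  "squeeze": 35
}}

```text
time_s: 13.5
ee_pos: [467.4, -2.6, -29.4]
ee_rot: [178.8, -1.3, 3.8]
force: [-0.1, -0.1, -0.3]
gripper_width: 23.6
gripper_force: 35.0
```

```bash
python3 - <<'E'
from h import *
s=env.state();print(s['gripper_width'],s['gripper_force'],s['ee_pos'],s['force'],tv(s['ee_rot']))
# track pose with the estimated offsets
th=np.radians(9.67);c=np.cos(np.pi/6)
ex=np.array([c*np.cos(th),c*np.sin(th),.5]);ey=np.array([-np.sin(th),np.cos(th),0]);ez=np.cross(ex,ey)
p0=np.array([600,-80,.5663*600-.0962*80-268.3]);Rt=np.c_[ex,ey,ez];O=p0+Rt@[61.3,-45.5,0]
np.savez('track.npz',R=Rt,O=O);print(O.round(1),[ (O+Rt@q).round(1).tolist() for q in ([0,-0,58],[-62,172,13],[-62,222,40],[0,122,58])])
deltas((600,120,420),(750,130,480))
E
```

```text
23.62904360454082 34.98949348926544 [467.43361714  -2.58548268 -29.38661461] [-0.11074098 -0.13222123 -0.29082712] (np.float64(1.72), np.float64(-39.32), np.float64(3.76), np.float64(-86.27))
[ 660.  -115.9   94.4] [[631.4, -120.8, 144.7], [571.7, 43.5, 74.7], [550.0, 90.5, 98.1], [610.9, -0.5, 144.7]]
(600, 120, 420) -> [150.1, -104.5, -448.4]
(750, 130, 480) -> [301.7, -103.5, -505.1]
```

{"name": "arm_command", "arguments": {
  "rows": [
    {"delta_pos": [0,0,-40],"roll": 0,"jaw": 10},
    {"delta_pos": [0,0,-80],"roll": -1.4,"jaw": 10},
    {"delta_pos": [0,0,-120],"roll": -2.8,"jaw": 10},
    {"delta_pos": [0,0,-160],"roll": -4.2,"jaw": 10},
    {"delta_pos": [0,0,-200],"roll": -5.6,"jaw": 10},
    {"delta_pos": [242,-170,-470],"roll": -7,"jaw": 10},
    {"delta_pos": [242,-170,-470],"roll": -8.4,"jaw": 10},
    {"delta_pos": [242,-170,-470],"roll": -9.8,"jaw": 10},
    {"delta_pos": [242,-170,-470],"roll": -11.2,"jaw": 10},
    {"delta_pos": [242,-170,-470],"roll": -12.6,"jaw": 10},
    {"delta_pos": [242,-170,-470],"roll": -14,"jaw": 10},
    {"delta_pos": [242,-170,-470],"roll": -15.4,"jaw": 10},
    {"delta_pos": [242,-170,-470],"roll": -16.8,"jaw": 10},
    {"delta_pos": [242,-170,-470],"roll": -18.2,"jaw": 10},
    {"delta_pos": [242,-170,-470],"roll": -19.2,"jaw": 10},
    {"delta_pos": [242,-170,-470],"roll": -19.2,"jaw": 10}
  ]
}}

```text
time_s: 14.83
ee_pos: [691.9, 195.4, 443.4]
ee_rot: [178.4, 1.2, 100.0]
force: [0.1, 1.0, -0.6]
gripper_width: 23.9
gripper_force: 35.0
```

```bash
python3 - <<'E'
from h import *
s=env.state();print(s['qpos'].round(1),s['ee_pos'],tv(s['ee_rot']),s['gripper_width'])
p=s['ee_pos']
u=np.array([np.cos(np.radians(14.7)),np.sin(np.radians(14.7)),0.4])
deltas(p+u*300)
E
```

```text
[ 15.5  34.2  26.8  -1.5 117.5   4.8] [691.93932983 195.41277906 443.36622963] (np.float64(2.03), np.float64(-25.89), np.float64(100.03), np.float64(10.07)) 23.942661436979453
[982.11965567 271.54016244 563.36622963] -> [21.9, 302.3, -111.9]
```

{"name": "arm_command", "arguments": {
  "rows": [
    {"delta_pos": [20,290,-110],"roll": 0,"jaw": 10},
    {"delta_pos": [20,290,-110],"roll": 0,"jaw": 10},
    {"delta_pos": [20,290,-110],"roll": 0,"jaw": 10},
    {"delta_pos": [20,290,-110],"roll": 0,"jaw": 10}
  ]
}}

```text
time_s: 15.17
ee_pos: [745.6, 203.9, 426.3]
ee_rot: [177.5, 1.2, 99.7]
force: [-0.4, -0.1, -0.5]
gripper_width: 24.0
gripper_force: 35.0
```

{"name": "arm_command", "arguments": {
  "rows": [
    {"delta_pos": [20,290,-110],"roll": 0,"jaw": 10},
    {"delta_pos": [20,290,-110],"roll": 0,"jaw": 10}
  ]
}}

```text
time_s: 15.33
ee_pos: [766.9, 207.7, 416.5]
ee_rot: [175.5, 1.0, 99.7]
force: [-0.6, -0.1, 0.2]
gripper_width: 24.0
gripper_force: 35.0
```

{"name": "arm_command", "arguments": {
  "rows": [
    {"delta_pos": [20,290,-110],"roll": 0,"jaw": 10}
  ]
}}

```text
time_s: 15.42
ee_pos: [779.4, 210.2, 411.8]
ee_rot: [174.2, 0.9, 99.7]
force: [0.5, -0.2, -0.6]
gripper_width: 23.9
gripper_force: 35.0
```

{"name": "arm_command", "arguments": {
  "rows": [
    {"delta_pos": [20,290,-110],"roll": 0,"jaw": 10}
  ]
}}

```text
time_s: 15.5
ee_pos: [791.8, 212.8, 409.2]
ee_rot: [172.8, 0.8, 99.7]
force: [0.1, -0.1, -0.9]
gripper_width: 23.8
gripper_force: 35.0
```

{"name": "arm_command", "arguments": {
  "rows": [
    {"delta_pos": [20,290,-40],"roll": 0,"jaw": 10}
  ]
}}

```text
time_s: 15.58
ee_pos: [807.8, 216.1, 403.1]
ee_rot: [171.2, 0.6, 99.8]
force: [-0.3, -0.2, -0.0]
gripper_width: 24.2
gripper_force: 35.0
```

```bash
python3 - <<'E'
from h import *
s=env.state();print(s['qpos'].round(1),s['ee_pos'],tv(s['ee_rot']),s['gripper_width'])
E
```

```text
[ 14.8  44.7  12.4  -1.5 114.1   4.3] [807.81453768 216.12399325 403.12669428] (np.float64(8.86), np.float64(5.75), np.float64(99.75), np.float64(9.85)) 24.229387276955215
```

{"name": "arm_command", "arguments": {
  "rows": [
    {"delta_pos": [30,290,-40],"roll": 0,"jaw": 10}
  ]
}}

```text
time_s: 15.67
ee_pos: [823.7, 220.5, 394.2]
ee_rot: [169.8, 0.5, 99.7]
force: [-0.4, -0.4, -1.7]
gripper_width: 23.6
gripper_force: 35.0
```

{"name": "arm_command", "arguments": {
  "rows": [
    {"delta_pos": [30,290,-30],"roll": 0,"jaw": 10}
  ]
}}

```text
time_s: 15.75
ee_pos: [839.2, 225.3, 386.0]
ee_rot: [168.5, 0.4, 99.8]
force: [0.1, -0.1, -0.3]
gripper_width: 23.7
gripper_force: 35.0
```

{"name": "arm_command", "arguments": {
  "rows": [
    {"delta_pos": [30,290,-20],"roll": 0,"jaw": 10}
  ]
}}

```text
time_s: 15.83
ee_pos: [854.7, 230.0, 378.3]
ee_rot: [167.0, 0.3, 99.8]
force: [0.1, 0.8, -0.2]
gripper_width: 23.9
gripper_force: 35.0
```

{"name": "arm_command", "arguments": {
  "rows": [
    {"delta_pos": [30,290,-20],"roll": 0,"jaw": 10}
  ]
}}

```text
time_s: 15.92
ee_pos: [869.6, 234.4, 371.6]
ee_rot: [165.6, 0.1, 99.8]
force: [0.1, -0.0, -0.8]
gripper_width: 24.2
gripper_force: 35.0
```

{"name": "arm_command", "arguments": {
  "rows": [
    {"delta_pos": [30,290,-10],"roll": 0,"jaw": 10}
  ]
}}

```text
time_s: 16.0
ee_pos: [884.5, 238.9, 365.5]
ee_rot: [164.1, 0.0, 99.9]
force: [0.6, 0.1, -0.6]
gripper_width: 23.9
gripper_force: 35.0
```

{"name": "arm_command", "arguments": {
  "rows": [
    {"delta_pos": [30,290,0],"roll": 0,"jaw": 10}
  ]
}}

```text
time_s: 16.08
ee_pos: [899.4, 243.3, 359.5]
ee_rot: [162.6, -0.1, 99.9]
force: [0.2, -0.5, -1.2]
gripper_width: 23.7
gripper_force: 35.0
```

{"name": "arm_command", "arguments": {
  "rows": [
    {"delta_pos": [30,290,0],"roll": 0,"jaw": 10}
  ]
}}

```text
time_s: 16.17
ee_pos: [913.7, 247.5, 354.2]
ee_rot: [161.1, -0.2, 100.0]
force: [0.9, 0.8, -1.9]
gripper_width: 23.8
gripper_force: 35.0
```

{"name": "arm_command", "arguments": {
  "rows": [
    {"delta_pos": [30,290,10],"roll": 0,"jaw": 10}
  ]
}}

```text
time_s: 16.25
ee_pos: [927.9, 251.7, 349.5]
ee_rot: [159.5, -0.4, 100.0]
force: [-0.2, 0.0, -0.1]
gripper_width: 23.7
gripper_force: 35.0
```

```bash
python3 - <<'E'
from h import *
s=env.state();print(s['qpos'].round(1),s['ee_pos'],tv(s['ee_rot']),s['gripper_width'])
R=Ro.from_euler('xyz',s['ee_rot'],degrees=True).as_matrix();Rt=np.load('track.npz')['R']
print((Rt.T@R).round(3))
E
```

```text
[15.  49.8 12.5 -1.4 97.3  4.6] [927.93648673 251.69536501 349.46548773] (np.float64(20.49), np.float64(11.0), np.float64(100.01), np.float64(9.88)) 23.671703947071535
[[-0.002  0.986 -0.165]
 [ 1.     0.003  0.008]
 [ 0.009 -0.165 -0.986]]
```

{"name": "arm_command", "arguments": {
  "rows": [
    {"delta_pos": [40,290,0],"roll": 0,"jaw": 10}
  ]
}}

```text
time_s: 16.33
ee_pos: [940.6, 256.6, 346.1]
ee_rot: [158.0, -0.5, 100.0]
force: [0.8, 0.3, -1.2]
gripper_width: 23.6
gripper_force: 35.0
```

{"name": "arm_command", "arguments": {
  "rows": [
    {"delta_pos": [40,290,10],"roll": 0,"jaw": 10}
  ]
}}

```text
time_s: 16.42
ee_pos: [953.1, 262.1, 344.2]
ee_rot: [156.4, -0.6, 100.1]
force: [-0.4, -0.4, 1.0]
gripper_width: 23.7
gripper_force: 35.0
```

{"name": "arm_command", "arguments": {
  "rows": [
    {"delta_pos": [40,290,10],"roll": 0,"jaw": 10}
  ]
}}

```text
time_s: 16.5
ee_pos: [965.1, 267.2, 342.8]
ee_rot: [154.8, -0.8, 100.2]
force: [1.1, 0.4, -0.1]
gripper_width: 24.2
gripper_force: 35.0
```

{"name": "arm_command", "arguments": {
  "rows": [
    {"delta_pos": [40,290,10],"roll": 0,"jaw": 10}
  ]
}}

```text
time_s: 16.58
ee_pos: [976.4, 272.0, 342.6]
ee_rot: [153.2, -0.9, 100.3]
force: [0.1, 0.8, 0.1]
gripper_width: 24.0
gripper_force: 35.0
```

{"name": "arm_command", "arguments": {
  "rows": [
    {"delta_pos": [40,290,10],"roll": 0,"jaw": 10}
  ]
}}

```text
time_s: 16.67
ee_pos: [987.1, 276.7, 343.6]
ee_rot: [151.6, -1.1, 100.3]
force: [0.2, 0.8, -0.4]
gripper_width: 23.8
gripper_force: 35.0
```

{"name": "arm_command", "arguments": {
  "rows": [
    {"delta_pos": [40,290,10],"roll": 0,"jaw": 10}
  ]
}}

```text
time_s: 16.75
ee_pos: [997.1, 281.1, 345.9]
ee_rot: [149.9, -1.2, 100.4]
force: [0.7, 0.4, -0.2]
gripper_width: 23.6
gripper_force: 35.0
```

```bash
python3 - <<'E'
from h import *
s=env.state();print(s['qpos'].round(1),s['ee_pos'],tv(s['ee_rot']),s['gripper_width'])
R=Ro.from_euler('xyz',s['ee_rot'],degrees=True).as_matrix();Rt=np.load('track.npz')['R']
print((Rt.T@R).round(3))
deltas((700,200,350),(560,120,250))
E
```

```text
[15.7 51.9 12.5 -1.6 85.6  5.3] [997.13509315 281.07366735 345.8572328 ] (np.float64(30.08), np.float64(12.5), np.float64(100.41), np.float64(9.71)) 23.588533750602974
[[-0.001  1.     0.001]
 [ 1.     0.001  0.025]
 [ 0.025  0.001 -1.   ]]
(700, 200, 350) -> [-25.9, -263.3, -157.8]
(560, 120, 250) -> [-81.4, -444.5, -148.4]
```

```bash
cat >> h.py <<'E'
def tr(q):
    t=np.load('track.npz'); return t['O']+t['R']@np.array(q,float)
def totr(p):
    t=np.load('track.npz'); return (np.array(p)-t['O'])@t['R']
E
python3 - <<'E'
from h import *
a=tr([-63,250,60]);b=tr([-63,250,-10]);print(a,b)
deltas(np.r_[a[:2]+[60,10],330],a,b)
E
```

```text
[534.62440019 116.30787819 114.89552423] [569.12710461 122.18694171  54.27374596]
[594.62440019 126.30787819 330.        ] -> [-79.8, -374.0, -200.0]
[534.62440019 116.30787819 114.89552423] -> [-83.3, -534.3, -44.3]
[569.12710461 122.18694171  54.27374596] -> [-85.1, -534.4, 25.7]
```

{"name": "arm_command", "arguments": {
  "rows": [
    {"delta_pos": [-80,-374,-200],"roll": 0,"jaw": 10},
    {"delta_pos": [-80,-374,-200],"roll": 0,"jaw": 10},
    {"delta_pos": [-80,-374,-200],"roll": 0,"jaw": 10},
    {"delta_pos": [-80,-374,-200],"roll": 0,"jaw": 10},
    {"delta_pos": [-80,-374,-200],"roll": 0,"jaw": 10},
    {"delta_pos": [-80,-374,-200],"roll": 0,"jaw": 10},
    {"delta_pos": [-80,-374,-200],"roll": 0,"jaw": 10},
    {"delta_pos": [-80,-374,-200],"roll": 0,"jaw": 10},
    {"delta_pos": [-80,-374,-200],"roll": 0,"jaw": 10},
    {"delta_pos": [-80,-374,-200],"roll": 0,"jaw": 10},
    {"delta_pos": [-83,-534,-44],"roll": 0,"jaw": 10},
    {"delta_pos": [-83,-534,-44],"roll": 0,"jaw": 10},
    {"delta_pos": [-83,-534,-44],"roll": 0,"jaw": 10},
    {"delta_pos": [-83,-534,-44],"roll": 0,"jaw": 10},
    {"delta_pos": [-83,-534,-44],"roll": 0,"jaw": 10},
    {"delta_pos": [-83,-534,-44],"roll": 0,"jaw": 10},
    {"delta_pos": [-83,-534,-44],"roll": 0,"jaw": 10}
  ]
}}

```text
time_s: 18.17
ee_pos: [522.8, 114.1, 105.5]
ee_rot: [151.2, -1.2, 100.4]
force: [-1.7, 0.2, -1.6]
gripper_width: 23.7
gripper_force: 35.0
```

```bash
python3 - <<'E'
from h import *
import pickle
f=grab('wrist','w4.png');a=grab('scene');b=grab('top');pickle.dump((f,a,b),open('f4.pkl','wb'))
s=f['s'];print(s['ee_pos'],totr(s['ee_pos']).round(1),tv(s['ee_rot']),s['qpos'].round(1))
for n,g in (('wrist',f),('top',b),('scene',a)):
    W=cloud(g);L=totr(W.reshape(-1,3)).reshape(W.shape);hsv=cv2.cvtColor(g['img'],cv2.COLOR_BGR2HSV)
    def rep(nm,m):
        P=L[m]
        if len(P)>5: print(n,nm,len(P),np.percentile(P,[1,50,99],axis=0).round(1).tolist())
    rep('red',(cv2.inRange(hsv,(0,150,40),(6,255,255))>0)&(L[...,2]>5)&(L[...,2]<45)&(L[...,0]<-40)&(L[...,0]>-110)&(L[...,1]>60)&(L[...,1]<170))
    rep('guide',(hsv[...,1]<70)&(L[...,2]>24)&(L[...,2]<34)&(L[...,1]>60)&(L[...,1]<170)&(L[...,0]>-60)&(L[...,0]<-10))
    rep('wedge',(cv2.inRange(hsv,(20,110,40),(35,255,255))>0)&(L[...,2]<150)&(L[...,2]>30)&(L[...,1]>140)&(L[...,1]<300)&(abs(L[...,0]+63)<40))
    rep('face',(cv2.inRange(hsv,(105,80,10),(130,255,255))>0)&(abs(L[...,2])<5)&(L[...,0]>-100)&(L[...,0]<40)&(L[...,1]<195))
E
```

```text
[522.77887957 114.14579588 105.53440267] [-78.1 249.9  57.9] (np.float64(28.83), np.float64(12.59), np.float64(100.39), np.float64(9.73)) [ 10.3   6.6 126.    3.4  18.6  -2.7]
wrist wedge 3516 [[-88.8, 219.1, 90.7], [-76.5, 255.3, 113.5], [-64.6, 266.6, 119.6]]
wrist face 8 [[-56.3, 148.5, -0.9], [-56.2, 152.0, -0.2], [-56.1, 156.4, 1.0]]
top red 91 [[-70.1, 92.9, 9.3], [-63.5, 125.6, 24.5], [-61.2, 153.4, 30.0]]
top guide 175 [[-50.0, 84.0, 24.0], [-37.4, 117.9, 26.2], [-24.0, 150.5, 31.2]]
top wedge 147 [[-73.8, 177.7, 90.4], [-53.5, 201.2, 112.6], [-49.9, 231.4, 117.4]]
top face 2694 [[-99.2, -662.9, -4.9], [-59.1, 25.7, -1.8], [19.8, 192.7, 3.4]]
scene red 25 [[-68.7, 144.1, 5.8], [-63.2, 149.4, 18.6], [-60.4, 154.2, 28.6]]
scene guide 79 [[-43.9, 79.7, 24.2], [-30.8, 112.0, 26.6], [-21.6, 140.9, 29.2]]
scene wedge 231 [[-84.5, 177.7, 89.0], [-59.2, 208.4, 105.3], [-46.2, 265.7, 116.3]]
scene face 830 [[-96.1, -671.4, -3.8], [-37.4, 108.5, -0.9], [39.5, 194.5, 3.7]]
```

View pics/w4.png

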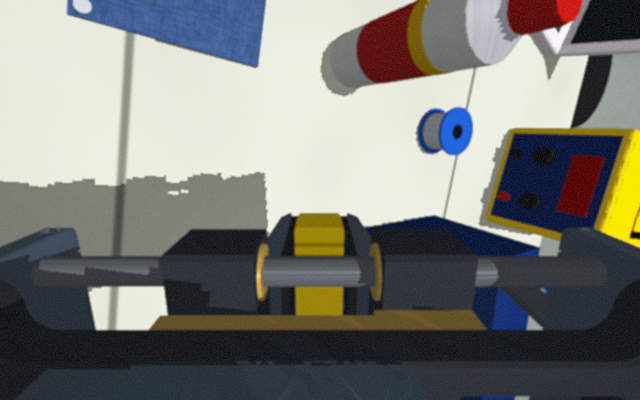

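```bash
python3 - <<'E'
from h import *
import pickle
s=env.state();print(s['time_s'],s['ee_pos'],totr(s['ee_pos']).round(1),tv(s['ee_rot']),s['qpos'].round(1))
f,a,b=pickle.load(open('f4.pkl','rb'))
print(b['s']['time_s'],totr(a['s']['ee_pos']).round(1),totr(b['s']['ee_pos']).round(1))
b=grab('top');a=grab('scene');w=grab('wrist')
for n,g in (('top',b),('scene',a),('wrist',w)):
    W=cloud(g);L=totr(W.reshape(-1,3)).reshape(W.shape);hsv=cv2.cvtColor(g['img'],cv2.COLOR_BGR2HSV)
    m=(cv2.inRange(hsv,(20,110,40),(35,255,255))>0)&(L[...,2]<150)&(L[...,2]>30)&(L[...,1]>140)&(L[...,1]<300)&(abs(L[...,0]+63)<40)
    P=L[m]; z0=np.percentile(P[:,2],95);P=P[P[:,2]>z0-8];print(n,z0)
    for y in range(172,275,8):
        q=P[(P[:,1]>=y)&(P[:,1]<y+8)]
        if len(q)>2: print(n,y+4,q[:,0].min().round(1),q[:,0].max().round(1),np.median(q[:,2]).round(1),len(q))
E
```

```text
18.3167 [536.53525014 116.76667809 117.09085117] [-60.2 250.1  60.9] (np.float64(30.3), np.float64(12.48), np.float64(100.42), np.float64(9.72)) [ 10.4   6.5 124.8   3.4  18.5  -2.6]
18.2667 [-70.2 249.9  59.2] [-63.8 250.   60.3]
top 117.580856620182
top 176 -50.3 -48.1 114.2 3
top 184 -56.0 -47.3 114.3 12
top 192 -60.9 -46.9 114.5 18
top 200 -66.6 -48.5 115.1 20
top 208 -69.6 -47.2 115.3 28
top 216 -71.0 -47.5 114.3 13
scene 117.04523882480876
scene 176 -52.4 -46.1 113.7 5
scene 184 -54.7 -45.9 114.3 9
scene 192 -58.7 -44.8 116.3 13
scene 200 -66.4 -43.7 115.2 14
scene 208 -71.5 -46.1 115.4 17
scene 216 -68.3 -44.6 115.9 17
scene 224 -57.9 -44.0 115.2 9
scene 232 -39.3 -34.6 122.4 5
scene 264 -72.6 -47.6 114.9 15
wrist 118.09742916268316
wrist 216 -70.1 -46.9 116.7 81
wrist 224 -70.5 -46.9 117.0 653
wrist 232 -70.5 -46.4 117.0 635
wrist 240 -73.9 -44.9 147.5 19
wrist 248 -69.1 -47.3 116.8 20
wrist 256 -70.5 -46.4 117.1 776
wrist 264 -80.2 -45.8 116.9 882
```

{"name": "arm_command", "arguments": {
  "rows": [
    {"delta_pos": [0,-2.5,40],"roll": 0,"jaw": 10},
    {"delta_pos": [0,-2.5,70],"roll": 0,"jaw": 10},
    {"delta_pos": [0,-2.5,84],"roll": 0,"jaw": 10},
    {"delta_pos": [0,-2.5,86],"roll": 0,"jaw": 10},
    {"delta_pos": [0,-2.5,86],"roll": 0,"jaw": 10},
    {"delta_pos": [0,-2.5,86],"roll": 0,"jaw": 10}
  ],
  "squeeze": 45
}}

```text
time_s: 18.97
ee_pos: [576.0, 125.8, 40.7]
ee_rot: [149.8, -1.2, 100.5]
force: [-0.1, 0.4, -0.5]
gripper_width: 23.7
gripper_force: 45.0
```

```bash
python3 - <<'E'
from h import *
s=env.state();print(s['time_s'],totr(s['ee_pos']).round(1),tv(s['ee_rot']),s['qpos'].round(1),s['force'].round(1))
b=grab('top','t5.png');a=grab('scene');w=grab('wrist')
for n,g in (('top',b),('scene',a),('wrist',w)):
    W=cloud(g);L=totr(W.reshape(-1,3)).reshape(W.shape);hsv=cv2.cvtColor(g['img'],cv2.COLOR_BGR2HSV)
    m=(cv2.inRange(hsv,(20,110,40),(35,255,255))>0)&(L[...,2]<60)&(L[...,2]>0)&(L[...,1]>140)&(L[...,1]<300)&(abs(L[...,0]+63)<40)
    P=L[m]; z0=np.percentile(P[:,2],95);P=P[P[:,2]>z0-8];print(n,z0)
    for y in range(172,275,8):
        q=P[(P[:,1]>=y)&(P[:,1]<y+8)]
        if len(q)>2: print(n,y+4,q[:,0].min().round(1),q[:,0].max().round(1),np.median(q[:,2]).round(1),len(q))
E
```

```text
18.9667 [-63.4 252.5 -25.4] (np.float64(30.19), np.float64(12.52), np.float64(100.46), np.float64(9.76)) [ 10.6  17.  125.9   7.9   7.   -7.2] [-0.1  0.4 -0.5]
top 32.004440731518294
top 184 -56.1 -51.0 27.8 8
top 192 -63.1 -50.4 29.1 12
top 200 -67.3 -50.8 27.9 17
top 208 -71.9 -50.4 29.1 21
top 216 -74.5 -51.3 27.6 18
scene 31.00626424087208
scene 184 -62.2 -49.3 28.8 11
scene 192 -65.8 -49.3 28.9 14
scene 200 -68.6 -48.4 28.0 12
scene 208 -73.5 -50.2 29.9 17
scene 216 -73.7 -48.9 29.8 17
scene 224 -61.8 -48.4 29.7 11
scene 232 -49.1 -39.0 33.2 4
scene 264 -80.1 -51.4 29.1 16
wrist 31.86861338371833
wrist 224 -75.6 -51.9 30.7 550
wrist 232 -75.6 -51.6 30.7 681
wrist 240 -75.6 -51.6 30.9 150
wrist 256 -75.6 -51.5 30.9 580
wrist 264 -76.0 -50.7 30.9 822
wrist 272 -85.0 -52.2 29.0 278
```

{"name": "arm_command", "arguments": {
  "rows": [
    {"delta_pos": [-12,0.5,2],"roll": 0,"jaw": 10},
    {"delta_pos": [-24,0.5,2],"roll": 0,"jaw": 10},
    {"delta_pos": [-32,0.5,2],"roll": 0,"jaw": 10},
    {"delta_pos": [-40,0.5,2],"roll": 0,"jaw": 10},
    {"delta_pos": [-47,0.5,2],"roll": 0,"jaw": 10},
    {"delta_pos": [-54,0.5,2],"roll": 0,"jaw": 10},
    {"delta_pos": [-60,0.5,2],"roll": 0,"jaw": 10},
    {"delta_pos": [-60,0.5,2],"roll": 0,"jaw": 10}
  ],
  "squeeze": 45
}}

```text
time_s: 19.78
ee_pos: [588.1, 67.5, 38.4]
ee_rot: [149.8, -1.3, 100.5]
force: [1.7, 1.7, -0.2]
gripper_width: 24.0
gripper_force: 45.0
```

```bash
cat > chk.py <<'E'
from h import *
s=env.state();print(s['time_s'],totr(s['ee_pos']).round(1),tv(s['ee_rot']),s['qpos'].round(1),s['force'].round(1),s['gripper_width'])
for n in ('top','scene'):
    g=grab(n,f'{n}_{s["time_s"]:.0f}.png')
    W=cloud(g);L=totr(W.reshape(-1,3)).reshape(W.shape);hsv=cv2.cvtColor(g['img'],cv2.COLOR_BGR2HSV)
    def rep(nm,m):
        P=L[m]
        if len(P)>5: print(n,nm,len(P),np.percentile(P,[2,50,98],axis=0).round(1).tolist())
    rep('red',(cv2.inRange(hsv,(0,150,40),(6,255,255))>0)&(L[...,2]>12)&(L[...,2]<45)&(L[...,0]<-40)&(L[...,0]>-110)&(L[...,1]>60)&(L[...,1]<170))
    rep('guide',(hsv[...,1]<70)&(L[...,2]>24)&(L[...,2]<34)&(L[...,1]>60)&(L[...,1]<170)&(L[...,0]>-60)&(L[...,0]<-10))
    rep('wedge',(cv2.inRange(hsv,(20,110,40),(35,255,255))>0)&(L[...,2]<60)&(L[...,2]>10)&(L[...,1]>95)&(L[...,1]<300)&(abs(L[...,0]+63)<40))
E
python3 chk.py
```

```text
19.7833 [-62.7 192.9 -28.5] (np.float64(30.21), np.float64(12.64), np.float64(100.47), np.float64(9.73)) [  2.2  17.6 125.6  36.7   8.8 -42.9] [ 1.7  1.7 -0.2] 23.99306506258688
top red 74 [[-80.5, 92.1, 15.7], [-75.5, 122.3, 25.5], [-73.5, 150.2, 30.1]]
top guide 181 [[-48.7, 84.1, 24.1], [-36.0, 117.5, 26.2], [-24.3, 149.8, 30.6]]
top wedge 71 [[-73.1, 122.4, 15.7], [-57.4, 143.9, 24.4], [-50.4, 154.4, 28.1]]
scene guide 79 [[-42.1, 82.3, 24.2], [-29.7, 109.5, 26.9], [-21.5, 139.9, 28.6]]
scene wedge 84 [[-76.1, 147.7, 10.9], [-55.8, 163.2, 24.0], [-38.5, 207.8, 33.4]]
```

{"name": "arm_command", "arguments": {
  "rows": [
    {"delta_pos": [-6,0,0],"roll": 0,"jaw": 10},
    {"delta_pos": [-12,0,0],"roll": 0,"jaw": 10},
    {"delta_pos": [-17,0,0],"roll": 0,"jaw": 10},
    {"delta_pos": [-21,0,0],"roll": 0,"jaw": 10},
    {"delta_pos": [-22,0,0],"roll": 0,"jaw": 10},
    {"delta_pos": [-22,0,0],"roll": 0,"jaw": 10},
    {"delta_pos": [-22,0,0],"roll": 0,"jaw": 10}
  ],
  "squeeze": 45
}}

```text
time_s: 20.47
ee_pos: [591.0, 49.2, 37.6]
ee_rot: [150.0, -1.5, 100.8]
force: [1.5, 17.3, 4.5]
gripper_width: 24.1
gripper_force: 45.0
```

```bash
python3 chk.py
```

```text
20.4667 [-63.3 174.4 -29.1] (np.float64(30.07), np.float64(13.3), np.float64(100.75), np.float64(9.9)) [ -0.6  17.8 125.2  42.4  10.3 -51.1] [ 1.5 17.3  4.5] 24.067397322305244
top red 47 [[-81.3, 91.9, 15.6], [-76.9, 111.8, 25.1], [-73.8, 131.3, 30.7]]
top guide 142 [[-49.7, 83.5, 24.3], [-36.3, 110.3, 26.5], [-24.1, 142.6, 29.4]]
top wedge 55 [[-74.4, 105.2, 16.7], [-58.5, 123.8, 23.9], [-51.5, 133.1, 27.5]]
scene guide 91 [[-42.0, 81.4, 24.5], [-32.2, 116.9, 26.8], [-23.3, 168.2, 32.3]]
scene wedge 31 [[-78.0, 180.3, 11.0], [-64.9, 188.4, 22.5], [-51.0, 190.2, 28.0]]
```

{"name": "arm_command", "arguments": {
  "rows": [
    {"delta_pos": [0,0,0],"roll": 0,"jaw": 55},
    {"delta_pos": [0,0,0],"roll": 0,"jaw": 55},
    {"delta_pos": [0,0,0],"roll": 0,"jaw": 55},
    {"delta_pos": [0,0,0],"roll": 0,"jaw": 55},
    {"delta_pos": [0,0,-40],"roll": 0,"jaw": 55},
    {"delta_pos": [0,0,-80],"roll": 0,"jaw": 70},
    {"delta_pos": [0,0,-90],"roll": 0,"jaw": 90},
    {"delta_pos": [0,0,-90],"roll": 0,"jaw": 90}
  ]
}}

```text
time_s: 21.23
ee_pos: [547.9, 35.0, 118.5]
ee_rot: [149.5, -1.0, 100.5]
force: [0.4, 0.3, -0.0]
gripper_width: 67.6
gripper_force: 0.0
```

```bash
python3 chk.py; python3 - <<'E'
from h import *
for n in('top','wrist','scene'):
    g=grab(n,n+'6.png')
    W=cloud(g);L=totr(W.reshape(-1,3)).reshape(W.shape);hsv=cv2.cvtColor(g['img'],cv2.COLOR_BGR2HSV)
    m=(cv2.inRange(hsv,(5,120,60),(18,255,255))>0)&(L[...,2]>35)&(L[...,2]<85)&(abs(L[...,0])<40)&(abs(L[...,1])<100)
    P=L[m];print(n,len(P),np.percentile(P,[2,50,98],axis=0).round(1).tolist() if len(P) else '')
    m=(cv2.inRange(hsv,(15,60,60),(30,255,255))>0)&(L[...,2]>70)&(L[...,2]<95)&(abs(L[...,0])<30)&(abs(L[...,1])<100)
    P=L[m];print(' nut',len(P),np.percentile(P,[5,50,95],axis=0).round(1).tolist() if len(P) else '')
    m=(L[...,2]>66)&(L[...,2]<95)&(abs(L[...,0])<30)&(L[...,1]>-60)&(L[...,1]<100)
    P=L[m];print(' any',len(P),np.percentile(P,[2,50,98],axis=0).round(1).tolist() if len(P) else '')
deltas((344,105,60))
t=grab('top');cv2.imwrite('pics/t7.png',cv2.resize(t['img'][120:270,150:440],None,fx=2.7,fy=2.7,interpolation=cv2.INTER_CUBIC))
E
```

```text
21.2333 [-61.7 167.6  63.4] (np.float64(30.49), np.float64(12.24), np.float64(100.46), np.float64(9.84)) [ -2.5   6.6 124.5  21.6  20.6 -31. ] [ 0.4  0.3 -0. ] 67.56531547212722
top red 43 [[-80.5, 91.4, 14.0], [-75.6, 111.3, 24.7], [-73.9, 127.5, 31.7]]
top guide 154 [[-49.8, 83.7, 24.1], [-34.7, 109.7, 26.1], [-24.5, 148.0, 29.7]]
top wedge 34 [[-69.8, 106.7, 16.8], [-58.2, 120.0, 22.2], [-52.9, 128.0, 27.3]]
scene red 6 [[-77.4, 138.0, 25.3], [-76.8, 143.7, 27.1], [-73.6, 152.5, 28.5]]
scene guide 78 [[-42.2, 81.3, 24.1], [-30.9, 108.9, 26.9], [-22.3, 140.0, 28.4]]
scene wedge 128 [[-73.1, 146.3, 10.7], [-53.4, 171.6, 22.2], [-47.6, 190.4, 25.8]]
top 64 [[-16.4, -9.1, 46.4], [2.9, 16.4, 71.0], [16.0, 20.3, 75.2]]
 nut 33 [[-8.8, -0.5, 74.2], [-1.5, 5.2, 79.4], [6.1, 12.2, 84.0]]
 any 171 [[-24.4, -8.9, 66.7], [1.3, 5.4, 73.5], [17.7, 19.8, 83.2]]
wrist 0 
 nut 0 
 any 0 
scene 35 [[-12.0, -10.1, 38.5], [9.0, 16.3, 47.0], [16.5, 17.8, 58.3]]
 nut 0 
 any 0 
(344, 105, 60) -> [103.9, -189.4, -45.5]
```

View pics/t7.png

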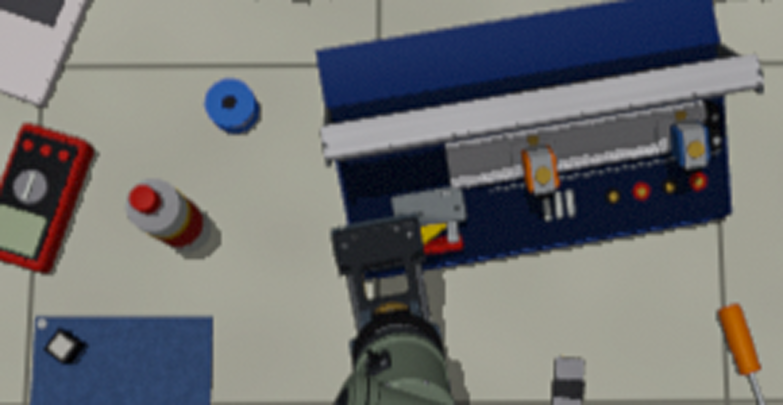

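{"name": "arm_command", "arguments": {
  "rows": [
    {"delta_pos": [20,-40,-40],"roll": 0,"jaw": 90},
    {"delta_pos": [104,-189,-45],"roll": 1.4,"jaw": 90},
    {"delta_pos": [104,-189,-45],"roll": 2.8,"jaw": 90},
    {"delta_pos": [104,-189,-45],"roll": 4.2,"jaw": 90},
    {"delta_pos": [104,-189,-45],"roll": 5.6,"jaw": 90},
    {"delta_pos": [104,-189,-45],"roll": 7,"jaw": 90},
    {"delta_pos": [104,-189,-45],"roll": 8.4,"jaw": 90},
    {"delta_pos": [104,-189,-45],"roll": 9.8,"jaw": 90},
    {"delta_pos": [104,-189,-45],"roll": 11.2,"jaw": 90},
    {"delta_pos": [104,-189,-45],"roll": 12.6,"jaw": 90},
    {"delta_pos": [104,-189,-45],"roll": 14,"jaw": 90},
    {"delta_pos": [104,-189,-45],"roll": 15.4,"jaw": 90},
    {"delta_pos": [104,-189,-45],"roll": 16.8,"jaw": 90},
    {"delta_pos": [104,-189,-45],"roll": 18.2,"jaw": 90}
  ]
}}

```text
time_s: 22.7
ee_pos: [344.7, 105.3, 59.7]
ee_rot: [166.8, -26.9, 39.5]
force: [-1.0, 0.5, -0.8]
gripper_width: 81.9
gripper_force: 0.0
```

```bash
python3 - <<'E'
from h import *
s=env.state();print(s['qpos'].round(1),s['ee_pos'],tv(s['ee_rot']))
R=Ro.from_euler('xyz',s['ee_rot'],degrees=True).as_matrix();Rt=np.load('track.npz')['R'];print((Rt.T@R).round(3))
deltas(s['ee_pos']+np.array([-287,-87,-20]))
E
```

```text
[ 18.2  -4.5 148.3 -24.4   7.2  95.3] [344.68271824 105.32666692  59.72074489] (np.float64(29.69), np.float64(12.17), np.float64(39.52), np.float64(-56.51))
[[ 0.896  0.444 -0.006]
 [ 0.444 -0.896  0.022]
 [ 0.004 -0.022 -1.   ]]
[57.68271824 18.32666692 39.72074489] -> [-255.9, -88.1, -130.7]
```

{"name": "arm_command", "arguments": {
  "rows": [
    {"delta_pos": [-256,-88,-131],"roll": 1.4,"jaw": 90}
  ]
}}

```text
time_s: 22.78
ee_pos: [315.1, 97.0, 68.0]
ee_rot: [170.6, -27.6, 31.7]
force: [1.1, 0.4, 2.0]
gripper_width: 82.3
gripper_force: 0.0
```

{"name": "arm_command", "arguments": {
  "rows": [
    {"delta_pos": [-256,-60,-131],"roll": 1.4,"jaw": 90}
  ]
}}

```text
time_s: 22.87
ee_pos: [275.0, 86.5, 79.9]
ee_rot: [174.5, -27.5, 23.6]
force: [-0.4, -0.1, 0.4]
gripper_width: 81.9
gripper_force: 0.0
```

{"name": "arm_command", "arguments": {
  "rows": [
    {"delta_pos": [-256,-40,-131],"roll": 1.4,"jaw": 90}
  ]
}}

```text
time_s: 22.95
ee_pos: [237.9, 78.3, 92.8]
ee_rot: [178.1, -27.7, 15.6]
force: [0.6, 0.6, 0.9]
gripper_width: 81.9
gripper_force: 0.0
```

```bash
python3 - <<'E'
from h import *
s=env.state();print(s['qpos'].round(1),s['ee_pos'],tv(s['ee_rot']))
R=Ro.from_euler('xyz',s['ee_rot'],degrees=True).as_matrix();Rt=np.load('track.npz')['R'];print((Rt.T@R).round(3))
deltas(s['ee_pos']+np.array([-287,-87,-20]))
E
```

```text
[ 24.1 -24.3 149.7 -12.4  28.  108.5] [237.91520674  78.27200746  92.76852166] (np.float64(27.76), np.float64(11.56), np.float64(15.57), np.float64(-75.3))
[[ 0.995  0.09  -0.039]
 [ 0.091 -0.996  0.015]
 [-0.038 -0.019 -0.999]]
[-49.08479326  -8.72799254  72.76852166] -> [-274.8, 10.7, -121.4]
```

{"name": "arm_command", "arguments": {
  "rows": [
    {"delta_pos": [-150,0,260],"roll": 0.6,"jaw": 90}
  ]
}}

```text
time_s: 23.03
ee_pos: [246.2, 82.7, 94.9]
ee_rot: [180.0, -28.9, 12.2]
force: [0.9, 0.0, 1.8]
gripper_width: 81.9
gripper_force: 0.0
```

{"name": "arm_command", "arguments": {
  "rows": [
    {"delta_pos": [-150,0,260],"roll": 0.4,"jaw": 90}
  ]
}}

```text
time_s: 23.12
ee_pos: [258.2, 90.1, 80.0]
ee_rot: [-179.4, -26.9, 10.2]
force: [0.6, 0.4, 0.1]
gripper_width: 81.8
gripper_force: 0.0
```

{"name": "arm_command", "arguments": {
  "rows": [
    {"delta_pos": [-150,0,260],"roll": 0,"jaw": 90}
  ]
}}

```text
time_s: 23.2
ee_pos: [267.4, 96.9, 63.9]
ee_rot: [-179.9, -24.9, 10.3]
force: [0.0, -0.3, 1.2]
gripper_width: 81.6
gripper_force: 0.0
```

```bash
python3 - <<'E'
from h import *
s=env.state();print(s['qpos'].round(1),s['ee_pos'],tv(s['ee_rot']),np.hypot(*s['ee_pos'][:2]))
R=Ro.from_euler('xyz',s['ee_rot'],degrees=True).as_matrix();Rt=np.load('track.npz')['R'];print((Rt.T@R).round(3))
E
```

```text
[ 25.8 -13.3 149.7 -18.5  20.4 121.5] [267.35428143  96.90747491  63.9302142 ] (np.float64(24.92), np.float64(10.58), np.float64(10.35), np.float64(-79.61)) 284.37540415838555
[[ 0.996  0.01  -0.089]
 [ 0.011 -1.     0.007]
 [-0.089 -0.008 -0.996]]
```

{"name": "arm_command", "arguments": {
  "rows": [
    {"delta_pos": [-170,80,240],"roll": 0,"jaw": 90}
  ]
}}

```text
time_s: 23.28
ee_pos: [276.0, 92.9, 50.7]
ee_rot: [179.7, -23.2, 10.7]
force: [0.5, 0.5, -0.8]
gripper_width: 82.3
gripper_force: 0.0
```

{"name": "arm_command", "arguments": {
  "rows": [
    {"delta_pos": [-170,80,240],"roll": 0,"jaw": 90}
  ]
}}

```text
time_s: 23.37
ee_pos: [284.9, 86.1, 37.1]
ee_rot: [179.4, -21.6, 10.7]
force: [-0.6, 0.3, -0.0]
gripper_width: 82.1
gripper_force: 0.0
```

{"name": "arm_command", "arguments": {
  "rows": [
    {"delta_pos": [-170,80,240],"roll": 0,"jaw": 90}
  ]
}}

```text
time_s: 23.45
ee_pos: [295.1, 79.0, 22.4]
ee_rot: [179.3, -20.2, 10.5]
force: [-0.3, 0.8, 0.1]
gripper_width: 81.9
gripper_force: 0.0
```

```bash
python3 - <<'E'
from h import *
s=env.state();print(s['qpos'].round(1),s['ee_pos'],tv(s['ee_rot']),np.hypot(*s['ee_pos'][:2]))
R=Ro.from_euler('xyz',s['ee_rot'],degrees=True).as_matrix();Rt=np.load('track.npz')['R'];print((Rt.T@R).round(3))
E
```

```text
[ 15.9  -2.4 149.7 -11.7  12.9 106.4] [295.06292535  78.9586937   22.3815257 ] (np.float64(20.22), np.float64(8.44), np.float64(10.54), np.float64(-79.71)) 305.44492994360746
[[ 0.985  0.015 -0.17 ]
 [ 0.014 -1.    -0.007]
 [-0.17   0.005 -0.985]]
```

{"name": "arm_command", "arguments": {
  "rows": [
    {"delta_pos": [-280,20,120],"roll": 0,"jaw": 90}
  ]
}}

```text
time_s: 23.53
ee_pos: [286.0, 77.0, 19.5]
ee_rot: [179.1, -18.6, 10.3]
force: [0.5, 0.5, 0.8]
gripper_width: 81.9
gripper_force: 0.0
```

{"name": "arm_command", "arguments": {
  "rows": [
    {"delta_pos": [-280,20,120],"roll": 0,"jaw": 90}
  ]
}}

```text
time_s: 23.62
ee_pos: [272.1, 75.3, 19.0]
ee_rot: [178.9, -17.1, 10.3]
force: [-0.7, 0.1, 0.3]
gripper_width: 82.0
gripper_force: 0.0
```

```bash
python3 - <<'E'
from h import *
s=env.state();print(s['qpos'].round(1),s['ee_pos'],tv(s['ee_rot']),np.hypot(*s['ee_pos'][:2]))
R=Ro.from_euler('xyz',s['ee_rot'],degrees=True).as_matrix();Rt=np.load('track.npz')['R'];print((Rt.T@R).round(3))
E
```

```text
[ 17.1  -3.3 149.6 -10.6  17.1 106.7] [272.06338013  75.28077237  18.96972486] (np.float64(17.09), np.float64(6.59), np.float64(10.29), np.float64(-80.03)) 282.28651667144237
[[ 0.975  0.014 -0.224]
 [ 0.01  -1.    -0.016]
 [-0.224  0.013 -0.975]]
```

{"name": "arm_command", "arguments": {
  "rows": [
    {"delta_pos": [-280,0,120],"roll": 0,"jaw": 90}
  ]
}}

```text
time_s: 23.7
ee_pos: [258.1, 76.8, 19.6]
ee_rot: [178.7, -15.8, 10.3]
force: [-0.9, 0.0, -0.1]
gripper_width: 82.2
gripper_force: 0.0
```

{"name": "arm_command", "arguments": {
  "rows": [
    {"delta_pos": [20,0,0],"roll": 0,"jaw": 90},
    {"delta_pos": [40,0,-10],"roll": 0,"jaw": 90}
  ]
}}

```text
time_s: 23.87
ee_pos: [291.7, 83.6, 39.4]
ee_rot: [178.7, -15.7, 10.5]
force: [1.1, 0.6, -0.0]
gripper_width: 81.9
gripper_force: 0.0
```

```bash
python3 - <<'E'
from h import *
s=env.state();print(s['qpos'].round(1),s['ee_pos'],tv(s['ee_rot']),np.hypot(*s['ee_pos'][:2]))
R=Ro.from_euler('xyz',s['ee_rot'],degrees=True).as_matrix();Rt=np.load('track.npz')['R'];print((Rt.T@R).round(3))
# valve approach: coil centre (0,5.3,58); hand tilt about track y; tip 34 behind TCP
C=tr([0,5.3,58]); xt=R[:,0];zt=R[:,2]
def tcp(dx,tipdown): return C+xt*dx+zt*(tipdown+34)   # tip 'tipdown' past coil centre along tool z, offset dx along tool x
for nm,p in (('pre',tcp(-12,17)-zt*110),('at',tcp(-12,17))): print(nm,p.round(1),totr(p).round(1)); deltas(p)
E
```

```text
[ 17.8  -3.8 144.3  -7.9  24.3 104.2] [291.66152372  83.64766453  39.40413264] (np.float64(15.7), np.float64(5.68), np.float64(10.46), np.float64(-79.89)) 303.41947235107324
[[ 0.969  0.018 -0.248]
 [ 0.013 -1.    -0.019]
 [-0.248  0.015 -0.969]]
pre [ 603.2 -119.3  198.2] [  3.    6.3 118.1]
[ 603.24480113 -119.26276879  198.22409931] -> [302.4, 257.9, -74.4]
at [ 632.9 -116.3   92.3] [-24.2   4.2  11.6]
[ 632.8699634  -116.31362983   92.32956527] -> [302.4, 257.9, 35.6]
```

{"name": "arm_command", "arguments": {
  "rows": [
    {"delta_pos": [100,60,-100],"roll": 0,"jaw": 70},
    {"delta_pos": [100,60,-100],"roll": 0,"jaw": 70},
    {"delta_pos": [100,60,-100],"roll": 0,"jaw": 70},
    {"delta_pos": [306,258,-90],"roll": 0,"jaw": 70},
    {"delta_pos": [306,258,-90],"roll": 0,"jaw": 70},
    {"delta_pos": [306,258,-90],"roll": 0,"jaw": 70},
    {"delta_pos": [306,258,-90],"roll": 0,"jaw": 70},
    {"delta_pos": [306,258,-90],"roll": 0,"jaw": 70},
    {"delta_pos": [306,258,-90],"roll": 0,"jaw": 70},
    {"delta_pos": [306,258,-90],"roll": 0,"jaw": 70},
    {"delta_pos": [306,258,-90],"roll": 0,"jaw": 70},
    {"delta_pos": [306,258,-90],"roll": 0,"jaw": 70},
    {"delta_pos": [306,258,-90],"roll": 0,"jaw": 70}
  ]
}}

```text
time_s: 24.95
ee_pos: [603.0, -119.6, 215.7]
ee_rot: [178.9, -15.9, 10.3]
force: [-0.1, 0.8, 0.1]
gripper_width: 64.0
gripper_force: 0.0
```

```bash
cat > va.py <<'E'
from h import *
s=env.state();print(s['time_s'],s['qpos'].round(1),s['ee_pos'],tv(s['ee_rot']),s['gripper_width'],s['force'].round(1))
R=Ro.from_euler('xyz',s['ee_rot'],degrees=True).as_matrix();Rt=np.load('track.npz')['R'];print((Rt.T@R).round(3).tolist(),totr(s['ee_pos']).round(1))
f=grab('wrist','w8.png');W=cloud(f);L=totr(W.reshape(-1,3)).reshape(W.shape)
m=(L[...,2]>66)&(L[...,2]<95)&(abs(L[...,0])<32)&(L[...,1]>-60)&(L[...,1]<100)
P=L[m];print('wrist any',len(P),np.percentile(P,[2,50,98],axis=0).round(1).tolist() if len(P) else '')
C=tr([0,5.3,58]); xt=R[:,0];zt=R[:,2]
deltas(C-8*xt+zt*51)
E
python3 va.py
```

```text
24.95 [-15.8  12.6  94.8   6.9  58.   61.1] [ 603.04355953 -119.63285267  215.73998474] (np.float64(15.9), np.float64(6.17), np.float64(10.32), np.float64(-79.99)) 63.97572057890449 [-0.1  0.8  0.1]
[[0.97, 0.015, -0.244], [0.011, -1.0, -0.017], [-0.244, 0.014, -0.97]] [ 11.5   5.9 133.4]
wrist any 1539 [[-27.8, -9.5, 67.7], [2.4, 4.7, 75.9], [17.2, 18.7, 82.6]]
[ 636.81811292 -115.46001943   93.42836318] -> [0.0, 0.3, 127.3]
```

{"name": "arm_command", "arguments": {
  "rows": [
    {"delta_pos": [0,0,40],"roll": 0,"jaw": 60},
    {"delta_pos": [0,0,80],"roll": 0,"jaw": 60},
    {"delta_pos": [0,0,110],"roll": 0,"jaw": 60},
    {"delta_pos": [0,0,126],"roll": 0,"jaw": 60},
    {"delta_pos": [0,0,126],"roll": 0,"jaw": 60},
    {"delta_pos": [0,0,126],"roll": 0,"jaw": 60}
  ]
}}

```text
time_s: 25.5
ee_pos: [636.5, -114.8, 95.9]
ee_rot: [178.8, -15.9, 10.4]
force: [0.6, 1.0, 0.5]
gripper_width: 54.5
gripper_force: 0.0
```

```bash
python3 va.py; python3 - <<'E'
from h import *
a=grab('wrist')
cv2.imwrite('pics/v9.png',a['img'])
E
```

```text
25.5 [-14.4  20.9 101.3   8.1  43.   60.1] [ 636.46771353 -114.76858448   95.90017852] (np.float64(15.95), np.float64(6.15), np.float64(10.42), np.float64(-79.9)) 54.531328179948 [0.6 1.  0.5]
[[0.97, 0.016, -0.243], [0.013, -1.0, -0.017], [-0.243, 0.013, -0.97]] [-19.2   5.1  12.8]
wrist any 4994 [[-26.6, -29.9, 66.8], [13.2, 4.5, 76.1], [19.2, 44.4, 93.6]]
[ 636.86240952 -115.47350744   93.4338166 ] -> [-1.9, -0.0, 3.8]
```

View pics/v9.png

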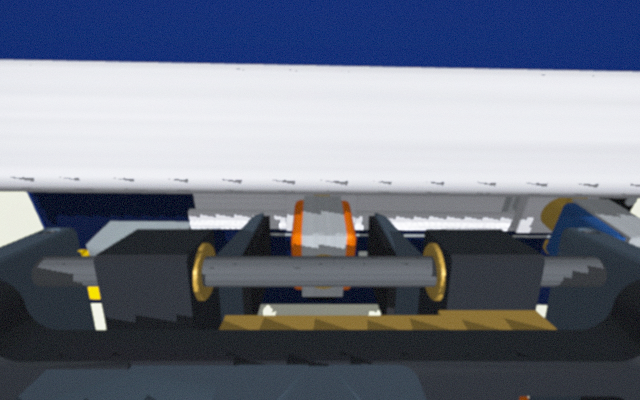

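The orange coil at (322,230) sits between the open fingers, so I'll grip it.

{"name": "arm_command", "arguments": {
  "rows": [
    {"delta_pos": [0,0,2],"roll": 0,"jaw": 40},
    {"delta_pos": [0,0,2],"roll": 0,"jaw": 20},
    {"delta_pos": [0,0,2],"roll": 0,"jaw": 15},
    {"delta_pos": [0,0,2],"roll": 0,"jaw": 15},
    {"delta_pos": [0,0,2],"roll": 0,"jaw": 15},
    {"delta_pos": [0,0,2],"roll": 0,"jaw": 15}
  ],
  "squeeze": 40
}}

```text
time_s: 26.1
ee_pos: [638.8, -116.1, 95.7]
ee_rot: [178.7, -16.1, 10.4]
force: [-0.7, -0.9, 4.1]
gripper_width: 29.9
gripper_force: 39.9
```

```bash
python3 va.py
```

```text
26.1 [-14.4  21.1 101.2   8.1  42.8  60.1] [ 638.80919683 -116.11324719   95.74403503] (np.float64(16.17), np.float64(5.77), np.float64(10.38), np.float64(-79.97)) 29.93507179916781 [-0.7 -0.9  4.1]
[[0.971, 0.016, -0.24], [0.012, -1.0, -0.019], [-0.24, 0.016, -0.971]] [-17.4   3.4  11.6]
wrist any 4350 [[-26.9, -18.3, 66.7], [14.5, 5.2, 76.2], [20.4, 29.4, 92.5]]
[ 637.064811   -115.54093615   93.45926965] -> [-2.2, -0.9, 1.7]
```

{"name": "arm_command", "arguments": {
  "rows": [
    {"delta_pos": [0,-5,-1],"roll": 0,"jaw": 15},
    {"delta_pos": [0.2,-15,-1.3],"roll": 0,"jaw": 15},
    {"delta_pos": [0.4,-30,-1.6],"roll": 0,"jaw": 15},
    {"delta_pos": [0.6,-45,-1.9],"roll": 0,"jaw": 15},
    {"delta_pos": [0.7,-60,-2.2],"roll": 0,"jaw": 15},
    {"delta_pos": [0.7,-60,-2.2],"roll": 0,"jaw": 15}
  ]
}}

```text
time_s: 26.65
ee_pos: [627.2, -53.6, 95.3]
ee_rot: [178.8, -16.0, 10.5]
force: [0.3, 1.3, -2.6]
gripper_width: 29.7
gripper_force: 39.9
```

```bash
python3 va.py; python3 - <<'E'
from h import *
g=grab('top');W=cloud(g);L=totr(W.reshape(-1,3)).reshape(W.shape);hsv=cv2.cvtColor(g['img'],cv2.COLOR_BGR2HSV)
m=(cv2.inRange(hsv,(5,120,60),(18,255,255))>0)&(L[...,2]>25)&(L[...,2]<85)&(abs(L[...,0])<40)&(abs(L[...,1])<150)
P=L[m];print(len(P),np.percentile(P,[2,50,98],axis=0).round(1).tolist() if len(P) else '')
E
```

```text
26.65 [ -8.3  19.3 104.1   6.   41.2  67.4] [627.18846102 -53.64412049  95.27284133] (np.float64(16.03), np.float64(6.3), np.float64(10.48), np.float64(-79.84)) 29.74109519690889 [ 0.3  1.3 -2.6]
[[0.97, 0.017, -0.242], [0.014, -1.0, -0.016], [-0.242, 0.012, -0.97]] [-18.5  66.9  11.7]
wrist any 4340 [[-28.1, 45.1, 66.8], [13.6, 68.6, 76.2], [19.5, 92.7, 92.5]]
[ 636.93388132 -115.43506125   93.44284335] -> [-2.1, 61.4, 2.5]
0
```

{"name": "arm_command", "arguments": {
  "rows": [
    {"delta_pos": [0.2,-15,-0.3],"roll": 0,"jaw": 15},
    {"delta_pos": [0.4,-30,-0.6],"roll": 0,"jaw": 15},
    {"delta_pos": [0.6,-45,-0.9],"roll": 0,"jaw": 15},
    {"delta_pos": [0.8,-60,-1.2],"roll": 0,"jaw": 15},
    {"delta_pos": [0.8,-66,-1.2],"roll": 0,"jaw": 15},
    {"delta_pos": [0.8,-66,-1.2],"roll": 0,"jaw": 15}
  ]
}}

```text
time_s: 27.25
ee_pos: [616.3, 9.0, 95.3]
ee_rot: [178.8, -16.0, 10.5]
force: [-0.0, 0.9, -2.9]
gripper_width: 29.8
gripper_force: 39.9
```

```bash
python3 va.py; python3 chk.py
```

```text
27.25 [ -1.4  18.1 105.9   3.2  40.1  76.1] [616.27077346   9.00562755  95.25734756] (np.float64(16.0), np.float64(5.96), np.float64(10.46), np.float64(-79.88)) 29.8020573408353 [-0.   0.9 -2.9]
[[0.97, 0.017, -0.242], [0.013, -1.0, -0.018], [-0.243, 0.014, -0.97]] [-18.7 130.5  11.8]
wrist any 0 
[ 636.9138168  -115.51852226   93.44015338] -> [-3.0, 125.3, 4.0]
27.3 [-18.4 129.7  11.8] (np.float64(16.04), np.float64(5.85), np.float64(10.44), np.float64(-79.91)) [ -1.5  18.1 105.9   3.1  40.1  76.1] [-0.2 -0.1 -3.1] 29.809632588760934
scene red 6 [[-78.4, 140.6, 25.7], [-75.9, 146.8, 26.8], [-73.4, 152.1, 27.7]]
scene guide 8 [[-31.8, 81.5, 24.2], [-25.4, 139.5, 26.1], [-14.3, 142.7, 27.8]]
scene wedge 128 [[-73.6, 146.7, 10.6], [-53.7, 170.7, 22.3], [-47.0, 190.0, 25.4]]
```

```bash
cat > mat.py <<'E'
from h import *
import pickle
a,b=pickle.load(open('f0.pkl','rb'))
for f in (a,b):
    W=cloud(f);hsv=cv2.cvtColor(f['img'],cv2.COLOR_BGR2HSV)
    m=(cv2.inRange(hsv,(100,60,40),(125,255,255))>0)&(W[...,0]>300)&(W[...,0]<540)&(W[...,1]>180)&(W[...,1]<460)&(abs(W[...,2])<15)
    P=W[m];print(len(P),P.mean(0).round(1),cv2.minAreaRect(P[:,:2].astype(np.float32)))
    m=(W[...,2]>20)&(W[...,2]<40)&(abs(W[...,0]-465)<40)&(abs(W[...,1]-370)<40);P=W[m];print('relay',P.mean(0).round(),P.min(0).round(),P.max(0).round())
E
python3 mat.py; python3 - <<'E'
from h import *
deltas((560,30,260),(500,160,270),(430,280,240))
E
```

```text
2618 [437.3 320.4   2.6] ((436.71270751953125, 318.89581298828125), (189.1911163330078, 131.5976104736328), 89.34295654296875)
relay [472. 375.  31.] [452. 356.  20.] [489. 393.  37.]
2749 [434.3 317.7   1.4] ((436.4445495605469, 320.90008544921875), (190.68402099609375, 122.86971282958984), 89.75404357910156)
relay [468. 375.  31.] [450. 358.  22.] [484. 393.  36.]
(560, 30, 260) -> [-4.7, -28.5, -173.0]
(500, 160, 270) -> [-36.2, -166.7, -195.5]
(430, 280, 240) -> [-89.9, -297.7, -182.6]
```

{"name": "arm_command", "arguments": {
  "rows": [
    {"delta_pos": [-10,0,-15],"roll": 0,"jaw": 15},
    {"delta_pos": [-30,0,-45],"roll": 0,"jaw": 15},
    {"delta_pos": [-45,0,-85],"roll": 0,"jaw": 15},
    {"delta_pos": [-45,0,-120],"roll": 0,"jaw": 15},
    {"delta_pos": [-45,-10,-150],"roll": -1,"jaw": 15},
    {"delta_pos": [-45,-30,-170],"roll": -2.4,"jaw": 15},
    {"delta_pos": [-45,-60,-185],"roll": -3.8,"jaw": 15},
    {"delta_pos": [-45,-90,-190],"roll": -5.2,"jaw": 15},
    {"delta_pos": [-50,-120,-190],"roll": -6.6,"jaw": 15},
    {"delta_pos": [-55,-150,-190],"roll": -8,"jaw": 15},
    {"delta_pos": [-60,-180,-190],"roll": -9.4,"jaw": 15},
    {"delta_pos": [-70,-210,-190],"roll": -10.8,"jaw": 15},
    {"delta_pos": [-80,-240,-190],"roll": -12.2,"jaw": 15},
    {"delta_pos": [-90,-270,-185],"roll": -13.6,"jaw": 15},
    {"delta_pos": [-90,-298,-183],"roll": -15,"jaw": 15},
    {"delta_pos": [-90,-298,-183],"roll": -16.4,"jaw": 15},
    {"delta_pos": [-90,-298,-183],"roll": -17.8,"jaw": 15},
    {"delta_pos": [-90,-298,-183],"roll": -19.2,"jaw": 15},
    {"delta_pos": [-90,-298,-183],"roll": -20.6,"jaw": 15},
    {"delta_pos": [-90,-298,-183],"roll": -22,"jaw": 15}
  ]
}}

```text
time_s: 29.07
ee_pos: [430.0, 280.5, 240.5]
ee_rot: [165.3, 6.6, 119.6]
force: [0.0, -0.6, -3.3]
gripper_width: 29.9
gripper_force: 39.9
```

```bash
python3 - <<'E'
from h import *
s=env.state();print(s['time_s'],s['qpos'].round(1),s['ee_pos'],tv(s['ee_rot']),s['gripper_width'],s['gripper_force'],s['force'].round(1))
E
```

```text
29.0667 [ 37.9   3.  102.8  -9.7  60.8  11.1] [429.95327043 280.46323918 240.52944683] (np.float64(16.09), np.float64(5.83), np.float64(119.64), np.float64(31.38)) 29.931408428755354 39.92946267127991 [ 0.  -0.6 -3.3]
```

```bash
cat > pl.py <<'E'
from h import *
s=env.state();R=Ro.from_euler('xyz',s['ee_rot'],degrees=True).as_matrix()
v=np.array([-.243,.014,-.97]);v/=np.linalg.norm(v);c=np.array([7,0,-49.3])
best=max(np.arange(-20,20.1,.2),key=lambda k:(R@Ro.from_euler('z',5*k,degrees=True).as_matrix()@v)[2])
Rf=R@Ro.from_euler('z',5*best,degrees=True).as_matrix();u=Rf@v
print('extra roll units',best,'valve axis',u.round(3),tv(Ro.from_matrix(Rf).as_euler('xyz',degrees=True)))
foot=Rf@(c-55*v)   # rel. to TCP
for z in (30,4.5,3): 
    p=np.array([430,285,z])-foot; print(z); deltas(p)
print(s['ee_pos']+foot,s['force'].round(1))
E
python3 pl.py
```

```text
extra roll units -12.400000000000027 valve axis [-0.035 -0.004  0.999] (np.float64(16.09), np.float64(5.83), np.float64(-177.64), np.float64(92.63))
30
[448.40076601 286.46235935  39.53577907] -> [19.4, -32.4, 198.4]
4.5
[448.40076601 286.46235935  14.03577907] -> [22.3, -38.8, 222.9]
3
[448.40076601 286.46235935  12.53577907] -> [22.5, -39.2, 224.3]
[411.55250442 279.00087983 230.99366776] [ 0.  -0.6 -3.3]
```

{"name": "arm_command", "arguments": {
  "rows": [
    {"delta_pos": [10,-10,25],"roll": -1.4,"jaw": 15},
    {"delta_pos": [19,-15,50],"roll": -2.8,"jaw": 15},
    {"delta_pos": [19,-20,75],"roll": -4.2,"jaw": 15},
    {"delta_pos": [19,-25,100],"roll": -5.6,"jaw": 15},
    {"delta_pos": [19,-28,120],"roll": -7,"jaw": 15},
    {"delta_pos": [19,-30,140],"roll": -8.4,"jaw": 15},
    {"delta_pos": [19,-31,160],"roll": -9.8,"jaw": 15},
    {"delta_pos": [19,-32,180],"roll": -11.2,"jaw": 15},
    {"delta_pos": [19,-32,192],"roll": -12.4,"jaw": 15},
    {"delta_pos": [19,-32,198],"roll": -12.4,"jaw": 15},
    {"delta_pos": [19,-32,198],"roll": -12.4,"jaw": 15},
    {"delta_pos": [19,-32,198],"roll": -12.4,"jaw": 15}
  ]
}}

```text
time_s: 30.07
ee_pos: [449.0, 286.9, 40.4]
ee_rot: [178.9, 16.1, -178.1]
force: [0.4, 0.1, -2.1]
gripper_width: 29.7
gripper_force: 39.9
```

```bash
python3 pl.py; python3 - <<'E'
from h import *
a=grab('scene','s10.png');W=cloud(a);m=(abs(W[...,0]-430)<45)&(abs(W[...,1]-285)<50)&(W[...,2]>8)&(W[...,2]<60)
P=W[m];hsv=cv2.cvtColor(a['img'],cv2.COLOR_BGR2HSV)[m]
print(len(P),np.percentile(P,[1,50,99],axis=0).round(1).tolist())
px=proj(a,[[430,285,60]])[0].astype(int);c=a['img'][px[1]-50:px[1]+50,px[0]-60:px[0]+60];cv2.imwrite('pics/s11.png',cv2.resize(c,None,fx=5,fy=5,interpolation=cv2.INTER_CUBIC))
E
```

```text
extra roll units -0.20000000000007034 valve axis [-0.036 -0.002  0.999] (np.float64(16.13), np.float64(5.88), np.float64(-177.09), np.float64(93.14))
30
[448.37930254 286.64809364  39.54687344] -> [0.9, -0.2, 0.7]
4.5
[448.37930254 286.64809364  14.04687344] -> [7.9, -0.7, 25.1]
3
[448.37930254 286.64809364  12.54687344] -> [8.4, -0.8, 26.6]
[430.65525559 285.25716428  30.87420353] [ 0.4  0.1 -2.1]
110 [[419.5, 264.0, 30.0], [444.6, 293.1, 48.7], [456.4, 307.8, 59.6]]
```

View pics/s11.png

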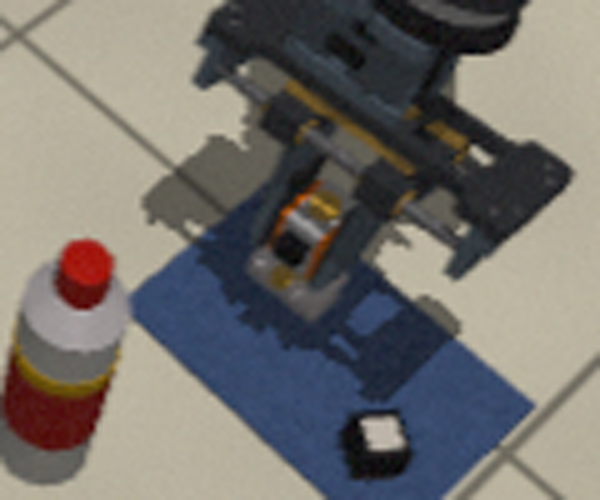

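The valve hangs upright over the mat, with its foot about 30 mm up and well away from the relay. I'll lower it gently.

{"name": "arm_command", "arguments": {
  "rows": [
    {"delta_pos": [3,0,10],"roll": 0,"jaw": 15},
    {"delta_pos": [6,0,18],"roll": 0,"jaw": 15},
    {"delta_pos": [7,0,23],"roll": 0,"jaw": 15},
    {"delta_pos": [7.5,0,24.5],"roll": 0,"jaw": 15},
    {"delta_pos": [7.8,0,25.5],"roll": 0,"jaw": 15},
    {"delta_pos": [7.8,0,25.5],"roll": 0,"jaw": 15}
  ]
}}

```text
time_s: 30.62
ee_pos: [447.7, 287.1, 14.0]
ee_rot: [179.0, 16.1, -178.0]
force: [-2.4, -0.1, 2.4]
gripper_width: 29.7
gripper_force: 40.0
```

```bash
python3 pl.py
```

```text
extra roll units -7.105427357601002e-14 valve axis [-0.035 -0.004  0.999] (np.float64(16.09), np.float64(5.71), np.float64(-177.97), np.float64(92.31))
30
[448.41099332 286.35092273  39.53247605] -> [-7.7, -0.4, -24.3]
4.5
[448.41099332 286.35092273  14.03247605] -> [-0.7, -0.8, 0.2]
3
[448.41099332 286.35092273  12.53247605] -> [-0.2, -0.8, 1.6]
[429.28815642 285.78785951   4.50709666] [-2.4 -0.1  2.4]
```

{"name": "arm_command", "arguments": {
  "rows": [
    {"delta_pos": [0.2,0,0.8],"roll": 0,"jaw": 15},
    {"delta_pos": [0.2,0,0.8],"roll": 0,"jaw": 15},
    {"delta_pos": [0.2,0,0.8],"roll": 0,"jaw": 15}
  ],
  "squeeze": 5
}}

```text
time_s: 30.87
ee_pos: [448.9, 287.9, 13.5]
ee_rot: [178.9, 16.2, -177.9]
force: [1.0, -1.8, 4.2]
gripper_width: 30.3
gripper_force: 5.0
```

{"name": "arm_command", "arguments": {
  "rows": [
    {"delta_pos": [0,0,0],"roll": 0,"jaw": 40},
    {"delta_pos": [0,0,0],"roll": 0,"jaw": 60},
    {"delta_pos": [0,0,0],"roll": 0,"jaw": 60},
    {"delta_pos": [0,0,0],"roll": 0,"jaw": 60},
    {"delta_pos": [0,0,0],"roll": 0,"jaw": 60}
  ]
}}

```text
time_s: 31.28
ee_pos: [447.9, 287.5, 12.5]
ee_rot: [178.9, 16.1, -177.9]
force: [-1.0, 0.4, 0.4]
gripper_width: 54.5
gripper_force: 0.0
```

```bash
python3 - <<'E'
from h import *
a=grab('scene');W=cloud(a)
for z0,z1 in ((8,20),(60,70),(70,85)):
    m=(abs(W[...,0]-430)<28)&(abs(W[...,1]-285)<24)&(W[...,2]>z0)&(W[...,2]<z1);P=W[m];print(z0,len(P),np.median(P,0).round(1) if len(P) else '')
px=proj(a,[[430,285,60]])[0].astype(int);c=a['img'][px[1]-50:px[1]+50,px[0]-60:px[0]+60];cv2.imwrite('pics/s12.png',cv2.resize(c,None,fx=4,fy=4,interpolation=cv2.INTER_CUBIC))
E
```

```text
8 13 [447.3 294.8  17.6]
60 33 [449.1 294.3  66.9]
70 145 [436.9 287.8  76.7]
```

View pics/s12.png

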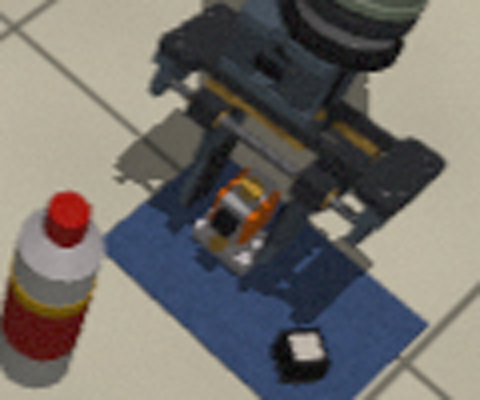

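{"name": "arm_command", "arguments": {
  "rows": [
    {"delta_pos": [0,0,-15],"roll": 0,"jaw": 60},
    {"delta_pos": [0,0,-40],"roll": 0,"jaw": 60},
    {"delta_pos": [0,0,-80],"roll": 0,"jaw": 60},
    {"delta_pos": [0,0,-120],"roll": 0,"jaw": 60},
    {"delta_pos": [0,0,-160],"roll": 0,"jaw": 60},
    {"delta_pos": [0,0,-180],"roll": 0,"jaw": 60},
    {"delta_pos": [0,0,-180],"roll": 0,"jaw": 60}
  ]
}}

```text
time_s: 31.92
ee_pos: [399.8, 284.4, 191.1]
ee_rot: [178.5, 16.5, -178.0]
force: [0.5, -0.8, -0.6]
gripper_width: 54.6
gripper_force: 0.0
```

```bash
python3 chk.py; python3 - <<'E'
from h import *
for n in('scene','top'):
    a=grab(n);W=cloud(a);hsv=cv2.cvtColor(a['img'],cv2.COLOR_BGR2HSV)
    for z0,z1 in ((10,25),(40,65),(70,90)):
        m=(abs(W[...,0]-430)<40)&(abs(W[...,1]-285)<35)&(W[...,2]>z0)&(W[...,2]<z1);P=W[m];print(n,z0,len(P),np.percentile(P,[3,50,97],axis=0).round(0).tolist() if len(P) else '')
    L=totr(W.reshape(-1,3)).reshape(W.shape);m=(cv2.inRange(hsv,(98,100,60),(115,255,255))>0)&(L[...,2]>40)&(L[...,2]<85)&(abs(L[...,0])<40)&(L[...,1]<-80)&(L[...,1]>-200)
    P=L[m];print(n,'blue',len(P),np.median(P,0).round() if len(P) else '')
s=env.state();print(s['ee_pos'],s['force'].round(1))
E
```

```text
31.9167 [-115.5  438.3  178.3] (np.float64(16.61), np.float64(7.11), np.float64(-178.0), np.float64(92.41)) [ 40.9   2.7 110.6 -11.4  53.3 -45.5] [ 0.5 -0.8 -0.6] 54.60479470496609
top red 57 [[-81.6, 91.5, 13.7], [-76.9, 114.4, 25.0], [-72.7, 150.1, 30.1]]
top guide 182 [[-49.1, 84.2, 24.1], [-36.7, 115.2, 26.3], [-24.2, 149.0, 29.5]]
top wedge 249 [[-74.2, 111.2, 13.2], [-59.9, 157.0, 22.4], [-49.1, 190.4, 26.2]]
scene red 8 [[-78.6, 138.1, 26.1], [-75.9, 145.2, 27.4], [-74.9, 153.2, 28.6]]
scene guide 79 [[-41.9, 81.1, 24.5], [-31.0, 109.3, 26.6], [-22.9, 139.6, 28.8]]
scene wedge 129 [[-72.5, 145.8, 10.8], [-53.6, 170.5, 22.5], [-47.6, 190.3, 25.2]]
scene 10 73 [[418.0, 265.0, 16.0], [442.0, 298.0, 22.0], [449.0, 308.0, 25.0]]
scene 40 47 [[420.0, 274.0, 43.0], [449.0, 296.0, 57.0], [462.0, 301.0, 64.0]]
scene 70 143 [[415.0, 272.0, 71.0], [436.0, 287.0, 77.0], [452.0, 300.0, 84.0]]
scene blue 22 [   6. -131.   48.]
top 10 48 [[419.0, 265.0, 13.0], [433.0, 271.0, 22.0], [447.0, 277.0, 25.0]]
top 40 31 [[413.0, 272.0, 45.0], [432.0, 273.0, 55.0], [457.0, 294.0, 62.0]]
top 70 151 [[416.0, 274.0, 71.0], [432.0, 287.0, 76.0], [452.0, 301.0, 83.0]]
top blue 44 [   3. -131.   72.]
[397.65341018 281.66679525 183.93413817] [-0.   0.2 -0.2]
```

Both cameras show the valve standing upright, with the top of its nut at about z=83. The wedge holds the bolt open by about 12 mm, and the blue valve is still on the track. I'm handing in.

```bash
python3 -c "
from workcell import env
print(env.job_done())"
```

```text
the job is handed in; nothing more can be done
None
```

The job is handed in at about 32 s: the wedge holds the bolt open, the orange-coil valve stands upright on the mat and the blue-coil valve is still on the track, but I viewed 11 pictures where the limit was 10.

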